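# Load the tube rocker

### The job

Make the tube rocker ready to run: swing the steel strap aside and, of the three blue tube cradles on the bench, fit the one whose holes match the studs on the rocker, pressed flat down over all the studs. Then lay every loose specimen tube in a V groove of its own on that cradle, and last swing the strap fully closed again across them. Leave the pens, cups and other things on the bench where they are.

Things in the scene. Friction and masses are not known exactly. Their poses are not given: they have to be found in the camera images.
- rocker: Fixed white tube rocker (mixer), housing 112 (x) x 250 (y) x 30 mm high; its stud plate lies on top. Origin on the bench under the middle of the stud plate, z up. At y = +135 mm stands the 16 mm steel post of the clamp strap, its top at z = 78 mm. Tall fixed machines stand behind: a centrifuge (x over 0.63, y -0.18 to -0.50 m) and an analyser (x over 0.58, y over 0.38 m).
- stud_plate_a: Dark plate held in a rim on the rocker, not to be moved, 66 x 170 x 6 mm, four brass studs 8 mm thick, 13 mm tall, tapered. Only one of the three stud plates is there in a run. Origin: centre of its underside, axes as the rocker's; a seated cradle's underside lies at z = 6 mm, either way round. Studs at (x, y) mm: (+-18, +44), (+-18, -44): a rectangle.
- stud_plate_b: Dark plate held in a rim on the rocker, not to be moved, 66 x 170 x 6 mm, four brass studs 8 mm thick, 13 mm tall, tapered. Only one of the three stud plates is there in a run. Origin: centre of its underside, axes as the rocker's; a seated cradle's underside lies at z = 6 mm, either way round. Studs at (x, y) mm: (18, 44), (-18, -44), (0, 66), (0, -66).
- stud_plate_c: Dark plate held in a rim on the rocker, not to be moved, 66 x 170 x 6 mm, four brass studs 8 mm thick, 13 mm tall, tapered. Only one of the three stud plates is there in a run. Origin: centre of its underside, axes as the rocker's; a seated cradle's underside lies at z = 6 mm, either way round. Studs at (x, y) mm: (-18, 44), (18, -44), (0, 66), (0, -66): the mirror image of pattern b.
- cradle_a: Loose blue tube cradle: plate 60 (x) x 164 (y) x 16 mm, 0.2 kg, lying flat; origin at the centre of its underside, z up. Grip it across its 60 mm width. On top, at y = +-22, +-66, are V grooves along x: V supports 17 mm high, 8 mm thick at x = +-22, a 36 mm finger gap between. Four 12 mm through holes at (x, y): (+-18, +44), (+-18, -44): a rectangle.
- cradle_b: Loose blue tube cradle: plate 60 (x) x 164 (y) x 16 mm, 0.2 kg, lying flat; origin at the centre of its underside, z up. Grip it across its 60 mm width. On top, at y = +-22, +-66, are V grooves along x: V supports 17 mm high, 8 mm thick at x = +-22, a 36 mm finger gap between. Four 12 mm through holes at (x, y): (18, 44), (-18, -44), (0, 66), (0, -66).
- cradle_c: Loose blue tube cradle: plate 60 (x) x 164 (y) x 16 mm, 0.2 kg, lying flat; origin at the centre of its underside, z up. Grip it across its 60 mm width. On top, at y = +-22, +-66, are V grooves along x: V supports 17 mm high, 8 mm thick at x = +-22, a 36 mm finger gap between. Four 12 mm through holes at (x, y): (-18, 44), (18, -44), (0, 66), (0, -66): the mirror image of pattern b.
- tube_red: Loose sealed tube, red cap: white round body 16 mm thick, 62 mm long between six-sided ends (20 mm across flats, 9 mm long; it does not roll); 80 mm in all, 30 g. Origin: on the axis at mid-length; x along the axis to the cap. Lies on the bench, axis 10 mm up. Three or four of the tubes are there in a run.
- tube_yellow: Loose sealed tube, yellow cap: white round body 16 mm thick, 62 mm long between six-sided ends (20 mm across flats, 9 mm long; it does not roll); 80 mm in all, 30 g. Origin: on the axis at mid-length; x along the axis to the cap. Lies on the bench, axis 10 mm up. Three or four of the tubes are there in a run.
- tube_green: Loose sealed tube, green cap: white round body 16 mm thick, 62 mm long between six-sided ends (20 mm across flats, 9 mm long; it does not roll); 80 mm in all, 30 g. Origin: on the axis at mid-length; x along the axis to the cap. Lies on the bench, axis 10 mm up. Three or four of the tubes are there in a run.
- tube_orange: Loose sealed tube, orange cap: white round body 16 mm thick, 62 mm long between six-sided ends (20 mm across flats, 9 mm long; it does not roll); 80 mm in all, 30 g. Origin: on the axis at mid-length; x along the axis to the cap. Lies on the bench, axis 10 mm up. Three or four of the tubes are there in a run.
- bed_1 (a point): Where the middle of a tube's axis lies when it rests in the cradle's V groove at rocker y = 66 mm: 68 mm above the bench, 16 mm above the plate of a seated cradle. Tube axis parallel to rocker x, cap either way; the tube can shift about 5 mm along its axis between its ends.
- bed_2 (a point): Where the middle of a tube's axis lies when it rests in the cradle's V groove at rocker y = 22 mm: 68 mm above the bench, 16 mm above the plate of a seated cradle. Tube axis parallel to rocker x, cap either way; the tube can shift about 5 mm along its axis between its ends.
- bed_3 (a point): Where the middle of a tube's axis lies when it rests in the cradle's V groove at rocker y = -22 mm: 68 mm above the bench, 16 mm above the plate of a seated cradle. Tube axis parallel to rocker x, cap either way; the tube can shift about 5 mm along its axis between its ends.
- bed_4 (a point): Where the middle of a tube's axis lies when it rests in the cradle's V groove at rocker y = -66 mm: 68 mm above the bench, 16 mm above the plate of a seated cradle. Tube axis parallel to rocker x, cap either way; the tube can shift about 5 mm along its axis between its ends.
- strap (a joint): Clamp strap, a level steel strip 16 x 6 mm reaching 214 mm from the post. 0 = closed, at its stop, lying along rocker -y across all tube places; grows to 1.6 as it swings out (anticlockwise from above) to rocker +x. Stays where left (0.5 N at the knob moves it). Underside 78.5 mm above the bench, 2.5 mm above tubes lying properly.
- strap_knob (a point): Grip point of the strap's red round knob (16 mm in diameter, 25 mm tall, from 84.5 to 110 mm above the bench), 160 mm from the post's axis; the point lies on the knob's axis, 97.5 mm above the bench.
- marker_red: Bystander: red marker pen lying flat, 135 mm long. Origin under its middle. To be left alone.
- pipette_200: Bystander: white micropipette lying flat, 236 mm long, 29 mm tall. Origin under its middle. To be left alone.
- specimen_cup_1: Bystander: specimen cup with white lid, 52 mm wide, 56 mm tall. Origin under its middle. To be left alone.
- specimen_cup_2: Bystander: specimen cup with orange lid, 52 mm wide, 56 mm tall. Origin under its middle. To be left alone.
- cover_glass: Bystander: small white and violet carton, 46 x 48 x 18 mm. Origin under its middle. To be left alone.
Things that resemble listed ones, but are neither listed nor needed, are in the scene too. What is shaped like the tube_orange but pink or purple is not meant.

How it is judged:
On the way, in this order (a step that is already met when the one before it is completed fails the run):
1. the cradle whose holes match sits flat on the stud plate, over all its studs (horizontal distance between cradle_a and stud_plate_a below 0.006 m and z of cradle_a in the frame of stud_plate_a between 0.003 and 0.009 m and angle between the z axis of cradle_a and the z axis of stud_plate_a, either way round below 0.05 rad and angle between the y axis of cradle_a and the y axis of stud_plate_a, either way round below 0.1 rad and distance between each of stud_plate_a, stud_plate_b, stud_plate_c and rocker below 0.035 m and horizontal distance between cradle_b and stud_plate_b below 0.006 m and z of cradle_b in the frame of stud_plate_b between 0.003 and 0.009 m and angle between the z axis of cradle_b and the z axis of stud_plate_b, either way round below 0.05 rad and angle between the y axis of cradle_b and the y axis of stud_plate_b, either way round below 0.1 rad and horizontal distance between cradle_c and stud_plate_c below 0.006 m and z of cradle_c in the frame of stud_plate_c between 0.003 and 0.009 m and angle between the z axis of cradle_c and the z axis of stud_plate_c, either way round below 0.05 rad and angle between the y axis of cradle_c and the y axis of stud_plate_c, either way round below 0.1 rad), for 0.3 s.
2. every tube lies in a V groove of the seated cradle (all of step 1 and (distance between tube_red and bed_1 below 0.01 m or distance between tube_red and bed_2 below 0.01 m or distance between tube_red and bed_3 below 0.01 m or distance between tube_red and bed_4 below 0.01 m) and angle between the x axis of each of tube_red, tube_yellow, tube_green, tube_orange and the x axis of rocker, either way round below 0.1 rad and (distance between tube_yellow and bed_1 below 0.01 m or distance between tube_yellow and bed_2 below 0.01 m or distance between tube_yellow and bed_3 below 0.01 m or distance between tube_yellow and bed_4 below 0.01 m) and (distance between tube_green and bed_1 below 0.01 m or distance between tube_green and bed_2 below 0.01 m or distance between tube_green and bed_3 below 0.01 m or distance between tube_green and bed_4 below 0.01 m) and (distance between tube_orange and bed_1 below 0.01 m or distance between tube_orange and bed_2 below 0.01 m or distance between tube_orange and bed_3 below 0.01 m or distance between tube_orange and bed_4 below 0.01 m)), for 0.3 s.
At the end, for the whole second after the job is handed in: The matching cradle is seated on the stud plate (centre within 6 mm, down within 3 mm, in line within 0.1 rad), every tube present rests in a V groove (middle within 10 mm of a bed point, in line within 0.1 rad), the strap is closed (under 0.08 rad), all at rest (all of step 2 and linear speed of each of tube_red, tube_yellow, tube_green, tube_orange below 0.02 m/s and value of joint strap below 0.08 rad); the robot touches nothing.
It fails at once if a bystander is pushed more than 4 cm from its place (distance of any of marker_red, pipette_200, specimen_cup_1, specimen_cup_2, cover_glass from where it was at the start of the episode above 0.04 m).
Of stud_plate_a, stud_plate_b, stud_plate_c only 1 to 1 are there at a start; the rules pass over those that are not, and their reading is None.
Of tube_red, tube_yellow, tube_green, tube_orange only 3 to 4 are there at a start; the rules pass over those that are not, and their reading is None.
At some moment in a run one of cradle_a, cradle_b, cradle_c may be knocked a few centimetres aside while the robot is not near it.
Once in a run the grip may slacken for a moment while it holds something.
It also fails if it takes over 210 s, if anything falls off the work surface, if the arm or the gripper's body presses on something with over 40 N, if the wrist force passes 120 N, or if a joint passes its speed limit or range.

### The arm

A 7-joint arm with a two-finger parallel gripper is mounted at the origin on a cart in front of the work surface, level with it; the furniture and walls round the work are solid. World frame = base frame: x ahead of the robot, y to its left, z up, the work surface at z = 0. Lengths are in m, angles in rad, forces in N, time in s.
With the tool pointing down it reaches from about 0.4 to 0.85 m from the base axis. Payload 4.5 kg.
Tool frame: the origin (TCP) lies midway between the tips of the shut fingers; the grasp point (between the pads) lies 19 mm behind it (r.hold_point_z is the distance from the TCP to the grasp point, in m); z points along the fingers, y is the direction in which the jaws open and shut (so a half turn about z gives the same grasp; the last joint's range is limited). The gripper opens to 88 mm and grips with 3 to 60 N. Pads are 18 mm wide; open, the fingers measure 123 mm over their backs; the gripper's body (75 mm by 187 mm) begins 45 mm behind the grasp point.
Start: joints at [-1.183, 0.689, -0.195, 1.565, 0.157, 0.902, -0.215], TCP at [0.217, 0.586, 0.239] pointing down, gripper open.
Joint ranges: [-3.01, 3.01], [-0.46, 2.08], [-1.47, 1.51], [0.13, 2.56], [-1, 4.14], [0.04, 2.09], [-2.66, 2.66]. Speed limits (rad/s): [2.57, 2.57, 3.14, 3.14, 3.14, 3.14, 3.14].

### API

Orientations are given as a unit quaternion [x, y, z, w].
In Python, from plant import r gives the robot as it stands. The module is installed in compiled form; this text tells all that it offers.
- The arm moves only by the tool move_arm, never from a script. Its arguments are lists of equal length, an entry for each row: "turn": the turn, a rotation vector about the tool's x, y, z in units of 2 pi rad (1.0 is 2 pi rad), a list of three; "dp": the shift along the tool's x, y, z in units of 2.5 cm (1.0 is 2.5 cm), a list of three; "jaw": the closure, from -1 (fully open) to 1 (shut), so that 0 is half open. In form: {"turn": [[wx, wy, wz], ...], "dp": [[x, y, z], ...], "jaw": [jaw, ...]}. A call has 1 to 10 rows; each row shifts and turns the commanded pose from where the row before left it, along the tool's axes as they then stand; what a row does not reach is not made up. A row lasts 1/12 s, in which the tool goes at most 41.7 mm and 7.16 degrees, less where a joint would pass 70% of its speed; a pose out of reach is approached as far as the arm can. A call with a number of a shift or a turn outside -1 to 1 is refused whole. A call with a gripper value outside its range is refused whole. The fingers move at their own pace and stop on an object; "newtons" is the grip in N (left out, the last holds). Time passes only in rows, so rows that do not move let the fingers close. It gives the time, the measured TCP pose, the force and the opening at its end, in the units of the state.
- r.get_state(): the state, without advancing time (a new reading comes with each control period).
- r.snapshot(name): name is "side" or "top"; returns a dict with "frame" (420x560x3 uint8, blue, green, red), "mtx" (3x3 intrinsics, pixels), "origin" and "orientation" of the camera in the world. Camera axes: x right, y up, looking along -z (the intrinsics and any distortion apply to the point x, -y, -z); pixel columns grow to the right and rows downward; lengths in m; the calibration is good to about 2 mm. A picture is of the moment at which its call begins. There is no depth.
- r.finish_job(): hands the job in, once; it reports no verdict.
The state is a dict: "clock": time; "q": joint angles; "qd": joint speeds; "joint_torque": joint torques, N m; "tool_pos": TCP position; "eef_rot": TCP orientation; "contact_force": force on the tool from outside, world axes, zero at the start; "moment": the same for the moment, N m; "opening": opening from 0.0 (shut) to 1.0 (fully open).
Only numpy, scipy, OpenCV 4.12 (cv2) and the standard library are available. Lean on these libraries where they do the work, as an engineer would, in place of code of your own. Each camera call takes 0.05 s, during which the arm holds its last target.

## Working session

There is one attempt and no reset: what is moved stays moved. The work goes in short steps, Python scripts to look and compute and a tool call to move; the robot and the scene stay as the last step left them, time stands still between calls to the robot, and variables do not carry over. Pictures are saved under pics/ and viewed, and the job is handed in when it is done.

Besides the shell and the picture viewer there is one more tool, called by a JSON object that holds its "method" and its "body", one argument or row to a line. move_arm: Moves the arm, as the interface text tells. Shifts and turns lie within -1 to 1; 1 stands for 2.5 cm of shift or 2 pi rad of turn. Its arguments: {"type":"object","properties":{"turn":{"type":"array","items":{"type":"array","items":{"type":"number","minimum":-1,"maximum":1}}},"dp":{"type":"array","items":{"type":"array","items":{"type":"number","minimum":-1,"maximum":1}}},"jaw":{"type":"array","items":{"type":"number"}},"newtons":{"type":"number"}},"required":["turn","dp","jaw"]}

```bash
mkdir -p pics; ls; cat > h.py <<'E'
import numpy as np, cv2
from plant import r
from scipy.spatial.transform import Rotation as R
def snap(cam,name):
    s=r.snapshot(cam); cv2.imwrite(f'pics/{name}.png',s['frame']); np.save(f'pics/{name}.npy',{k:s[k] for k in('mtx','origin','orientation')},allow_pickle=True); return s
def ld(name):
    d=np.load(f'pics/{name}.npy',allow_pickle=True).item(); d['frame']=cv2.imread(f'pics/{name}.png'); return d
def Rc(d):
    o=np.array(d['orientation']); return R.from_quat(o).as_matrix() if o.size==4 else o.reshape(3,3)
def p2w(d,u,v,z):
    K=np.array(d['mtx']); a=np.linalg.inv(K)@[u,v,1]; ray=Rc(d)@[a[0],-a[1],-a[2]]
    o=np.array(d['origin']); return o+ray*(z-o[2])/ray[2]
def w2p(d,p):
    c=Rc(d).T@(np.array(p)-d['origin']); K=np.array(d['mtx']); q=K@[c[0],-c[1],-c[2]]; return q[:2]/q[2]
def crop(d,name,u0,v0,u1,v1,k):
    cv2.imwrite(f'pics/{name}.png',cv2.resize(d['frame'][v0:v1,u0:u1],None,fx=k,fy=k,interpolation=cv2.INTER_CUBIC))
def st():
    s=r.get_state(); print({k:np.round(s[k],4).tolist() for k in('clock','tool_pos','eef_rot','contact_force','opening','q')})
    return s
E
python3 - <<'E'
from h import *
for c in('top','side'):
    s=snap(c,c+'0'); print(s['mtx'],s['origin'],s['orientation'],[k for k in s])
st(); print(r.hold_point_z)
E
```

```text
pics
[[529.51092578   0.         273.90301749]
 [  0.         529.51092578 211.45737111]
 [  0.           0.           1.        ]] [0.3521497  0.03751717 1.72006375] [ 0.03650418 -0.03547535 -0.70079061  0.71154864] ['frame', 'mtx', 'origin', 'orientation']
[[430.20134979   0.         281.11262051]
 [  0.         430.20134979 213.8537101 ]
 [  0.           0.           1.        ]] [ 0.35335759 -1.25414424  1.06970413] [ 0.45153939 -0.02367062 -0.0589855   0.8899846 ] ['frame', 'mtx', 'origin', 'orientation']
{'clock': 0.1, 'tool_pos': [0.2164, 0.5857, 0.238], 'eef_rot': [0.1759, 0.9844, -0.0008, -0.0001], 'contact_force': [-0.4624, 0.0774, 0.141], 'opening': 1.0002, 'q': [-1.1832, 0.6899, -0.1946, 1.5662, 0.1573, 0.9025, -0.2151]}
0.0187
```

View pics/top0.png

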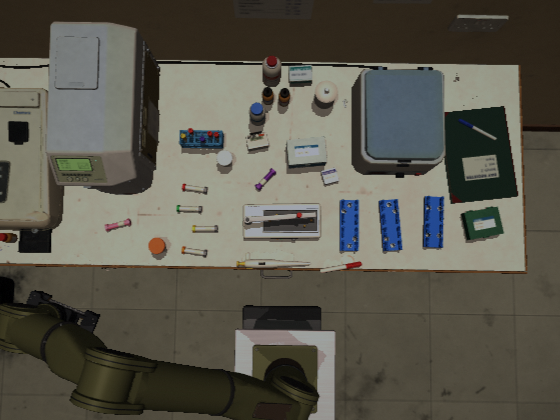

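View pics/side0.png

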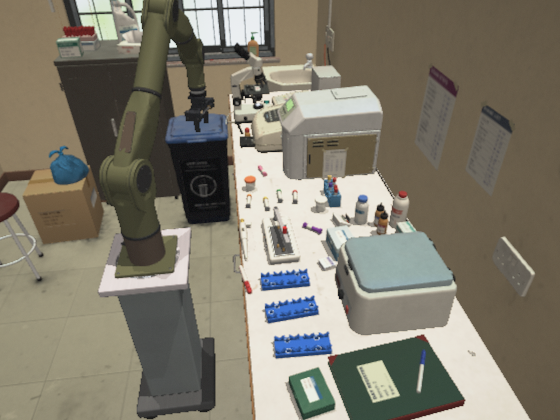

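```bash
python3 - <<'E'
from h import *
d=ld('top0')
crop(d,'c1',230,190,330,280,8); crop(d,'c2',330,185,450,260,6); crop(d,'c3',90,170,240,265,5)
E
```

```text
(no output)
```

View pics/c1.png

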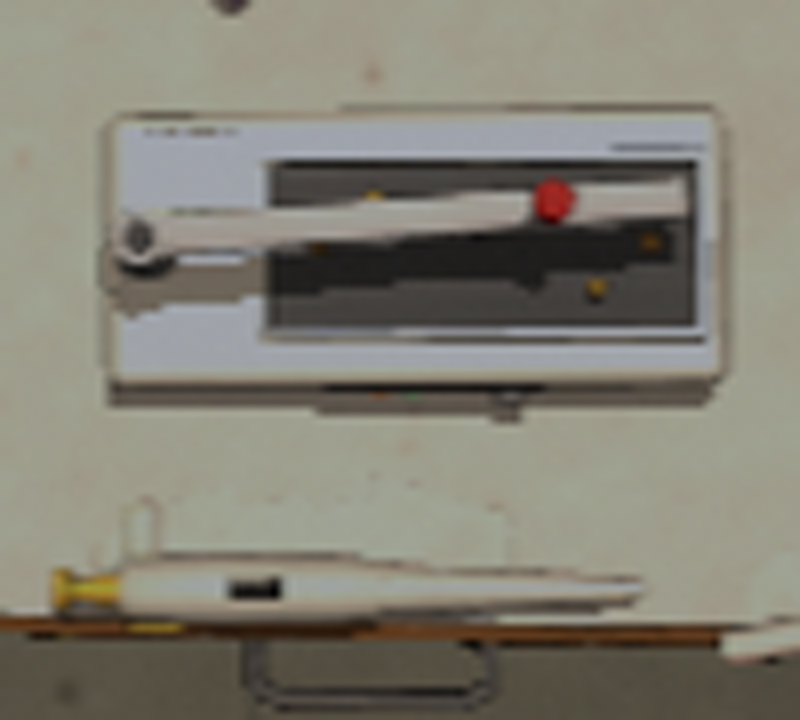

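View pics/c2.png

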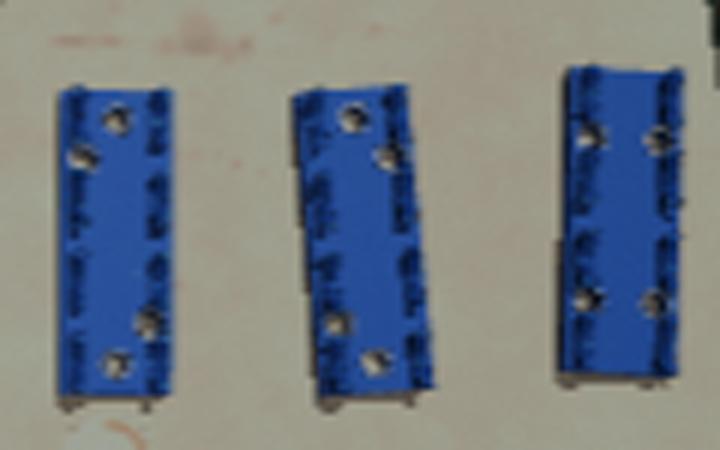

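View pics/c3.png

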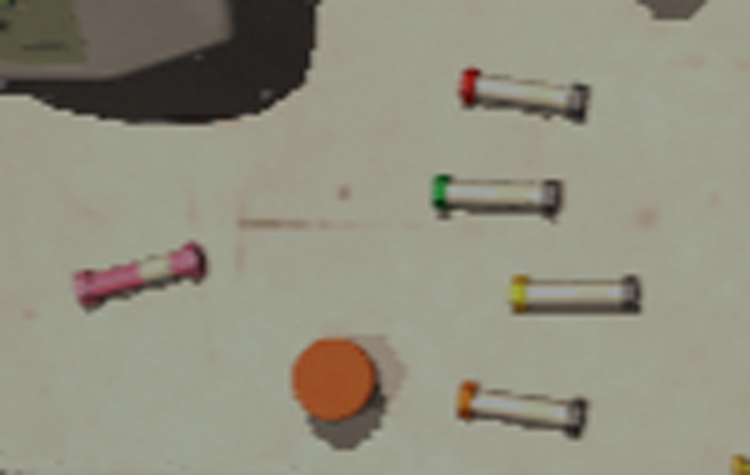

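```bash
python3 - <<'E'
from h import *
d=ld('top0')
crop(d,'c4',240,200,325,245,9); crop(d,'c5',372,192,412,256,9)
d=ld('side0')
crop(d,'c6',255,200,310,265,9); crop(d,'c7',255,290,325,325,11)
E
```

```text
(no output)
```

View pics/c4.png

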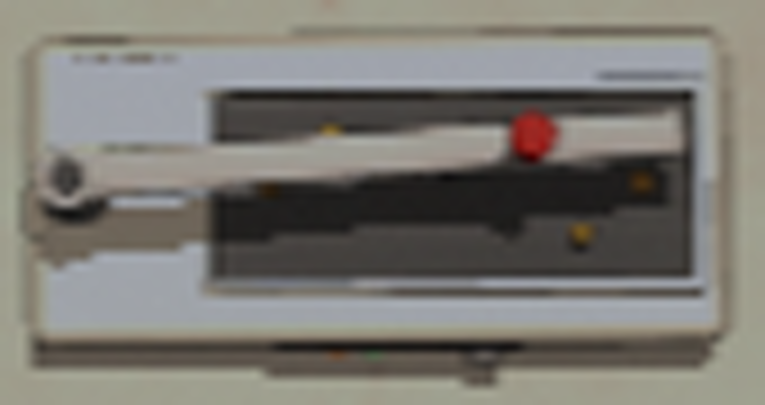

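View pics/c5.png

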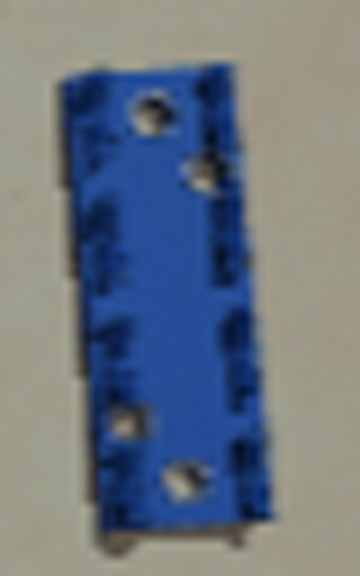

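View pics/c6.png

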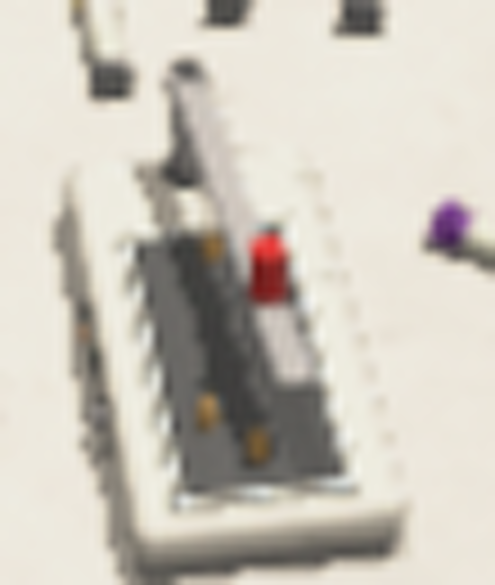

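View pics/c7.png

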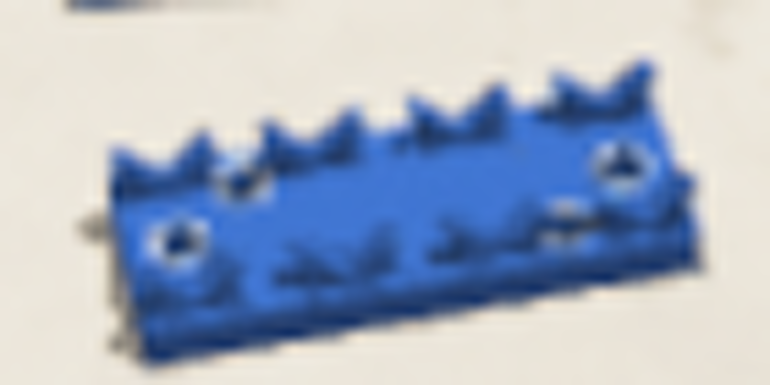

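```bash
cat >> h.py <<'E'
from scipy.optimize import least_squares
def cp(x,y,u0,v0,k): return np.array([(x+.5)/k-.5+u0,(y+.5)/k-.5+v0])
def fit(obs,x0,z0=0,n=3):
    # obs: list of (d, model xyz, pixel)
    def M(x,m):
        c,s=np.cos(x[2]),np.sin(x[2]); return [x[0]+c*m[0]-s*m[1],x[1]+s*m[0]+c*m[1],z0+m[2]]
    f=lambda x:np.concatenate([w2p(d,M(x,m))-p for d,m,p in obs])
    o=least_squares(f,x0); print('fit',np.round(o.x,4),'res',np.round(o.fun.reshape(-1,2),1).tolist()); return o.x
E
python3 - <<'E'
from h import *
t=ld('top0'); s=ld('side0')
A=lambda x,y:cp(x,y,240,200,9)
S=lambda x,y:cp(x,y,255,200,9)
pl=[(t,(.033,.085,.036),A(212,92)),(t,(.033,-.085,.036),A(693,92)),(t,(-.033,-.085,.036),A(691,276)),(t,(-.033,.085,.036),A(209,280)),
 (t,(0,.135,.078),A(66,175)),(t,(0,-.066,.047),A(642,181)),(t,(-.018,-.044,.047),A(581,232)),(t,(.018,.044,.048),A(331,130))]
fit(pl,[.5,.0,0])
sd=[(s,(-.018,-.044,.043),S(207,412)),(s,(0,-.066,.043),S(257,444)),(s,(0,.135,.078),S(185,70))]
fit(sd,[.5,.0,0]); X=fit(pl+sd,[.5,.0,0])
k=p2w(t,*A(532,135),.105); print('knob',k)
c,s_=np.cos(X[2]),np.sin(X[2]); rel=np.array([[c,s_],[-s_,c]])@(k[:2]-X[:2]); print('rel',rel, np.arctan2(rel[0],.135-rel[1]),np.hypot(rel[0],.135-rel[1]))
B=lambda x,y:cp(x,y,372,192,9)
D=lambda x,y:cp(x,y,255,290,11)
h=.016
ct=[(t,(0,.066,h),B(154,115)),(t,(.018,.044,h),B(206,172)),(t,(-.018,-.044,h),B(129,421)),(t,(0,-.066,h),B(186,479)),
 (t,(-.03,.082,h),B(64,82)),(t,(.03,-.082,h),B(272,520)),]
cs=[(s,(0,.066,h),D(621,163)),(s,(.018,.044,h),D(565,222)),(s,(-.018,-.044,h),D(245,180)),(s,(0,-.066,h),D(178,241)),(s,(.03,-.082,0),D(148,362)),(s,(.03,.082,0),D(704,266))]
fit(ct,[.55,-.3,-1.57]);fit(cs,[.55,-.3,-1.57]);fit(ct+cs,[.55,-.3,-1.57])
E
```

```text
fit [ 0.4974 -0.01    0.0171] res [[0.1, 0.0], [-0.2, -0.1], [0.3, 0.1], [0.4, -0.2], [-0.0, -0.0], [-0.1, 0.0], [-0.2, 0.1], [-0.3, 0.1]]
fit [ 0.4981 -0.0079  0.0251] res [[-0.2, -0.5], [0.1, -0.7], [0.1, 1.4]]
fit [ 0.4976 -0.0098  0.0188] res [[0.0, 0.0], [-0.3, -0.1], [0.2, 0.0], [0.4, -0.2], [-0.1, 0.0], [-0.2, -0.0], [-0.3, -0.0], [-0.3, 0.1], [-0.3, -0.1], [-0.1, -0.3], [0.3, 1.7]]
knob [ 0.50878545 -0.03488101  0.105     ]
rel [ 0.01075982 -0.02524827] 0.06704403014538288 0.1606090963023003
fit [ 0.4893 -0.3347 -1.4857] res [[-0.3, -0.0], [0.1, 0.0], [0.1, 0.3], [-0.1, 0.3], [0.0, -0.6], [0.1, 0.0]]
fit [ 0.4913 -0.3338 -1.4863] res [[0.2, -0.1], [0.1, -0.1], [-0.2, -0.1], [0.2, -0.2], [-0.1, 0.3], [-0.2, 0.1]]
fit [ 0.4903 -0.3344 -1.485 ] res [[-0.4, -0.3], [0.0, -0.3], [-0.0, -0.0], [-0.1, -0.0], [-0.1, -0.9], [0.1, -0.3], [-0.1, 0.1], [-0.2, 0.1], [-0.5, 0.1], [-0.1, -0.0], [-0.4, 0.5], [-0.4, 0.3]]
```

```bash
cat >> h.py <<'E'
def plan(pos=None,th=None,dpos=None):
    """prints number of full moves: shift vector in tool units & turn units (about tool z)"""
    s=r.get_state(); p=np.array(s['tool_pos']); Q=R.from_quat(s['eef_rot']); M=Q.as_matrix()
    d=np.array(dpos) if dpos is not None else np.array(pos)-p
    t=M.T@d/.025; ct=np.degrees(np.arctan2(M[1,0],M[0,0]))
    print('theta',round(ct,2),'shift units',np.round(t,3),'tilt',np.round(np.degrees(np.arccos(-M[2,2])),2))
    # tilt correction
    if th is not None:
        T=np.array([[np.cos(np.radians(th)),np.sin(np.radians(th)),0],[np.sin(np.radians(th)),-np.cos(np.radians(th)),0],[0,0,-1]])
        rv=R.from_matrix(M.T@T).as_rotvec()/(2*np.pi); print('turn units',np.round(rv,4),' rows>=',abs(rv[2])/.0195)
E
python3 - <<'E'
from h import *
plan([.509,-.035,.16])
E
```

```text
theta 159.74 shift units [-19.58  -19.234   3.154] tilt 0.09
```

{"method": "move_arm", "body": {
  "turn": [
    [0,0,0],
    [0,0,0],
    [0,0,0],
    [0,0,0],
    [0,0,0],
    [0,0,0],
    [0,0,0],
    [0,0,0],
    [0,0,0],
    [0,0,0]
  ],
  "dp": [
    [-0.8,-0.78,0],
    [-0.8,-0.78,0],
    [-0.8,-0.78,0],
    [-0.8,-0.78,0],
    [-0.8,-0.78,0],
    [-0.8,-0.78,0],
    [-0.8,-0.78,0],
    [-0.8,-0.78,0],
    [-0.8,-0.78,0],
    [-0.8,-0.78,0]
  ],
  "jaw": [-0.2,-0.2,-0.2,-0.2,-0.2,-0.2,-0.2,-0.2,-0.2,-0.2],
  "newtons": 15
}}

```text
clock: 0.93
tool_pos: [0.3368, 0.3326, 0.2386]
eef_rot: [0.176, 0.984, -0.0, -0.0]
contact_force: [0.3, 0.2, -0.1]
opening: 0.601
```

{"method": "move_arm", "body": {
  "turn": [
    [0,0,0],
    [0,0,0],
    [0,0,0],
    [0,0,0],
    [0,0,0],
    [0,0,0],
    [0,0,0],
    [0,0,0],
    [0,0,0],
    [0,0,0]
  ],
  "dp": [
    [-0.8,-0.78,0],
    [-0.8,-0.78,0],
    [-0.8,-0.78,0],
    [-0.8,-0.78,0],
    [-0.8,-0.78,0],
    [-0.8,-0.78,0],
    [-0.8,-0.78,0],
    [-0.8,-0.78,0],
    [-0.8,-0.78,0],
    [-0.8,-0.78,0]
  ],
  "jaw": [-0.2,-0.2,-0.2,-0.2,-0.2,-0.2,-0.2,-0.2,-0.2,-0.2]
}}

```text
clock: 1.77
tool_pos: [0.4569, 0.0805, 0.2385]
eef_rot: [0.176, 0.984, -0.0, -0.0]
contact_force: [-0.0, -0.5, 0.1]
opening: 0.602
```

```bash
python3 - <<'E'
from h import *
st();plan([.509,-.035,.13])
E
```

```text
{'clock': 1.7667, 'tool_pos': [0.4569, 0.0805, 0.2385], 'eef_rot': [0.176, 0.9844, -0.0001, -0.0003], 'contact_force': [-0.0321, -0.4782, 0.1248], 'opening': 0.6016, 'q': [-0.0947, 0.4915, -0.2685, 2.0312, 0.2096, 0.645, 0.7158]}
theta 159.73 shift units [-3.559 -3.609  4.34 ] tilt 0.03
```

{"method": "move_arm", "body": {
  "turn": [
    [0,0,0],
    [0,0,0],
    [0,0,0],
    [0,0,0],
    [0,0,0],
    [0,0,0],
    [0,0,0]
  ],
  "dp": [
    [-0.7,-0.72,0.5],
    [-0.7,-0.72,0.8],
    [-0.7,-0.72,0.8],
    [-0.7,-0.72,0.8],
    [-0.76,-0.73,0.8],
    [0,0,0.6],
    [0,0,0]
  ],
  "jaw": [-0.2,-0.2,-0.2,-0.2,-0.2,-0.2,-0.2]
}}

```text
clock: 2.35
tool_pos: [0.5073, -0.0355, 0.1284]
eef_rot: [0.178, 0.984, -0.001, -0.003]
contact_force: [0.1, 0.4, 0.0]
opening: 0.599
```

```bash
python3 - <<'E'
from h import *
t=snap('top','t1'); s=snap('side','s1'); crop(t,'t1c',235,170,335,245,8); crop(s,'s1c',230,180,330,260,8);plan([.509,-.035,.087])
for d in(t,s): print(w2p(d,r.get_state()['tool_pos']))
E
```

```text
theta 159.77 shift units [-0.059 -0.068  1.757] tilt 0.1
[298.41396045 213.889119  ]
[283.83614206 222.03846791]
```

View pics/t1c.png

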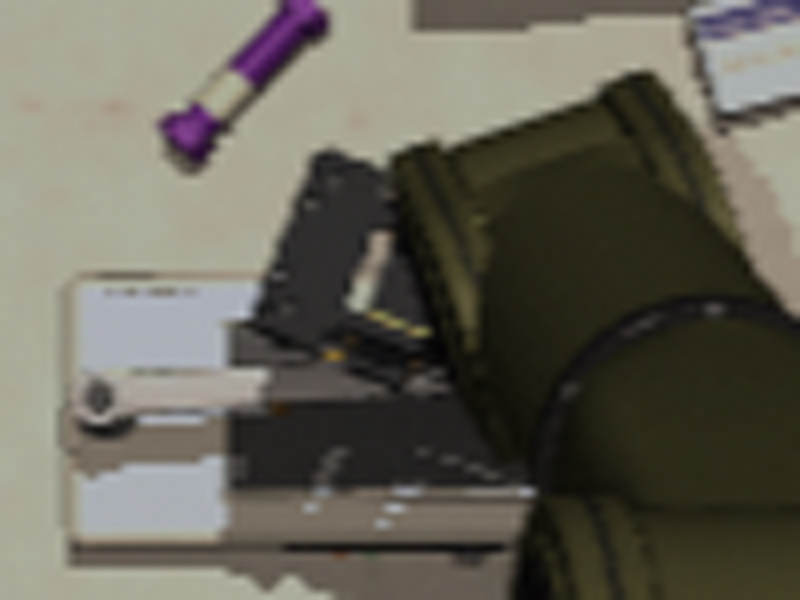

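View pics/s1c.png

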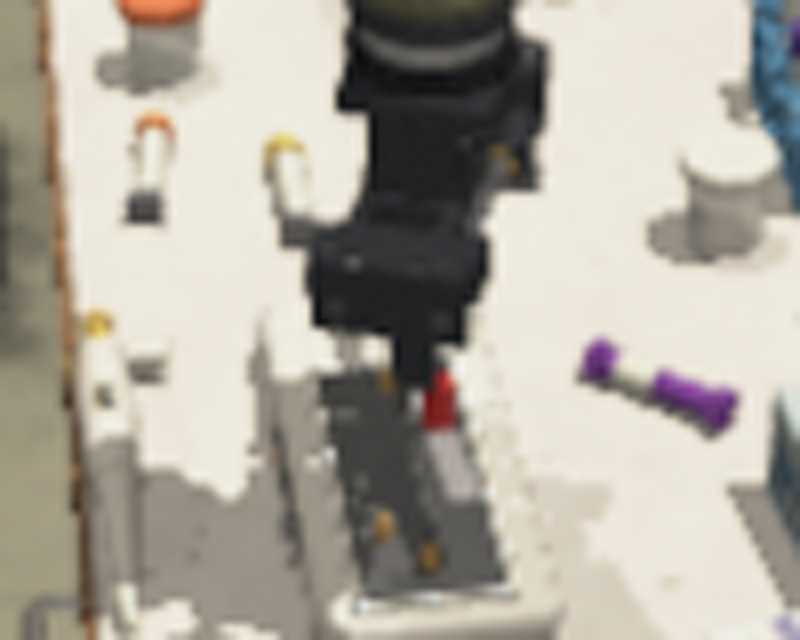

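{"method": "move_arm", "body": {
  "turn": [
    [0,0,0],
    [0,0,0],
    [0,0,0],
    [0,0,0],
    [0,0,0],
    [0,0,0],
    [0,0,0],
    [0,0,0]
  ],
  "dp": [
    [-0.06,-0.06,0.5],
    [0,0,0.5],
    [0,0,0.5],
    [0,0,0.24],
    [0,0,0],
    [0,0,0],
    [0,0,0],
    [0,0,0]
  ],
  "jaw": [-0.2,-0.2,-0.2,-0.2,1,1,1,1],
  "newtons": 8
}}

```text
clock: 3.12
tool_pos: [0.5103, -0.0353, 0.0886]
eef_rot: [0.176, 0.984, 0.0, 0.001]
contact_force: [1.1, -0.2, 0.7]
opening: 0.323
```

```bash
python3 - <<'E'
from h import *
st()
X=np.array([.4974,-.010]);y=.0175
post=X+.135*np.array([-np.sin(y),np.cos(y)])
s=r.get_state();M=R.from_quat(s['eef_rot']).as_matrix();p=np.array(s['tool_pos'])[:2]
a0=np.arctan2(p[0]-post[0],post[1]-p[1])+y; rad=np.hypot(*(p-post)); print(post,a0,rad)
for n in(14,):
  prev=p
  for a in np.linspace(a0,1.58,n+1)[1:]:
    q=post+.16*np.array([np.sin(a-y),-np.cos(a-y)]); d=q-prev; prev=q
    print(np.round(M[:2,:2].T@d/.025,2).tolist())
E
```

```text
{'clock': 3.1167, 'tool_pos': [0.5103, -0.0353, 0.0886], 'eef_rot': [0.1758, 0.9844, 0.0002, 0.0007], 'contact_force': [1.1191, -0.2006, 0.7292], 'opening': 0.3228, 'q': [0.0785, 0.7938, -0.1635, 2.0263, 0.3487, 0.346, 0.8513]}
[0.49503762 0.12497933] 0.11229382014695143 0.16100532488008265
[-0.57, 0.36]
[-0.55, 0.38]
[-0.51, 0.44]
[-0.46, 0.49]
[-0.41, 0.53]
[-0.35, 0.57]
[-0.29, 0.61]
[-0.22, 0.63]
[-0.15, 0.65]
[-0.08, 0.67]
[-0.01, 0.67]
[0.06, 0.67]
[0.13, 0.66]
[0.19, 0.64]
```

{"method": "move_arm", "body": {
  "turn": [
    [0,0,0],
    [0,0,0],
    [0,0,0],
    [0,0,0],
    [0,0,0],
    [0,0,0],
    [0,0,0]
  ],
  "dp": [
    [0,0,0],
    [0,0,0],
    [0,0,0],
    [0,0,0],
    [-0.57,0.36,0],
    [-0.55,0.38,0],
    [-0.51,0.44,0]
  ],
  "jaw": [1,1,1,1,1,1,1]
}}

```text
clock: 3.7
tool_pos: [0.5589, -0.0249, 0.0881]
eef_rot: [0.177, 0.984, -0.002, 0.0]
contact_force: [1.5, -5.1, 1.5]
opening: 0.177
```

{"method": "move_arm", "body": {
  "turn": [
    [0,0,0],
    [0,0,0],
    [0,0,0],
    [0,0,0],
    [0,0,0],
    [0,0,0]
  ],
  "dp": [
    [-0.46,0.49,0],
    [-0.41,0.53,0],
    [-0.35,0.57,0],
    [-0.29,0.61,0],
    [-0.22,0.63,0],
    [-0.15,0.65,0]
  ],
  "jaw": [1,1,1,1,1,1]
}}

```text
clock: 4.2
tool_pos: [0.6337, 0.0424, 0.0879]
eef_rot: [0.177, 0.984, -0.001, 0.001]
contact_force: [-0.5, -1.5, 2.0]
opening: 0.177
```

{"method": "move_arm", "body": {
  "turn": [
    [0,0,0],
    [0,0,0],
    [0,0,0],
    [0,0,0],
    [0,0,0],
    [0,0,0]
  ],
  "dp": [
    [-0.08,0.67,0],
    [-0.01,0.67,0],
    [0.06,0.67,0],
    [0.13,0.66,0],
    [0.19,0.64,0],
    [0,0,0]
  ],
  "jaw": [1,1,1,1,1,1]
}}

```text
clock: 4.7
tool_pos: [0.6546, 0.1295, 0.0878]
eef_rot: [0.173, 0.985, 0.003, 0.0]
contact_force: [3.3, 2.1, -0.5]
opening: 0.18
```

```bash
python3 - <<'E'
from h import *
s=snap('side','s2'); crop(s,'s2c',230,150,350,250,6);st();t=snap('top','t2')
E
```

```text
{'clock': 4.75, 'tool_pos': [0.6547, 0.1269, 0.0878], 'eef_rot': [0.1742, 0.9847, 0.0015, 0.0005], 'contact_force': [2.167, -0.2236, -0.0722], 'opening': 0.1759, 'q': [-0.1536, 0.9324, -0.2042, 1.5389, 0.2538, 0.694, 0.7479]}
```

View pics/s2c.png

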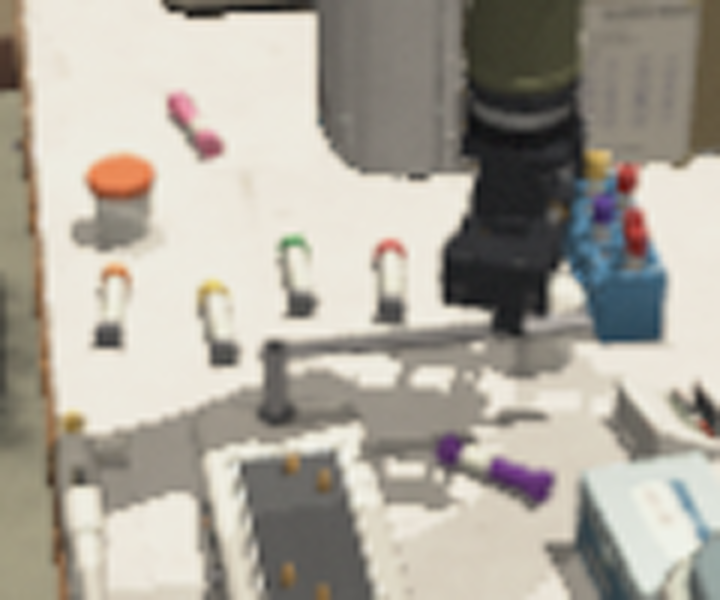

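View pics/t2.png

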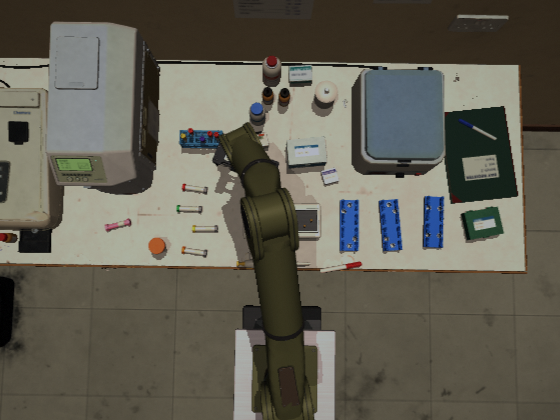

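{"method": "move_arm", "body": {
  "turn": [
    [0,0,0],
    [0,0,0],
    [0,0,0],
    [0,0,0],
    [0,0,0],
    [0,0,0],
    [0,0,0]
  ],
  "dp": [
    [0,0,0],
    [0,0,0],
    [0,0,0],
    [0,0,-0.5],
    [0,0,-1],
    [0,0,-1],
    [0,0,-1]
  ],
  "jaw": [0.3,0.3,0.3,0.3,0.3,0.3,0.3]
}}

```text
clock: 5.38
tool_pos: [0.6539, 0.1229, 0.1768]
eef_rot: [0.176, 0.984, -0.0, -0.0]
contact_force: [0.6, 0.6, -0.2]
opening: 0.351
```

```bash
python3 - <<'E'
from h import *
st();plan([.49,-.02,.175]);plan([.49,-.334,.12],184.9)
E
```

```text
{'clock': 5.3833, 'tool_pos': [0.6539, 0.1229, 0.1768], 'eef_rot': [0.1762, 0.9843, -0.0002, -0.0003], 'contact_force': [0.5561, 0.5667, -0.189], 'opening': 0.3507, 'q': [-0.1365, 0.8177, -0.2294, 1.4889, 0.2204, 0.8612, 0.7766]}
theta 159.7 shift units [ 4.166 -7.634  0.08 ] tilt 0.04
theta 159.7 shift units [ -0.193 -19.413   2.282] tilt 0.04
turn units [-0.     -0.0001 -0.07  ]  rows>= 3.589995510422479
```

{"method": "move_arm", "body": {
  "turn": [
    [0,0,0],
    [0,0,0],
    [0,0,0],
    [0,0,0],
    [0,0,0],
    [0,0,0],
    [0,0,0],
    [0,0,0],
    [0,0,-0.0175],
    [0,0,-0.0175]
  ],
  "dp": [
    [0.52,-0.95,0],
    [0.52,-0.95,0],
    [0.52,-0.95,0],
    [0.52,-0.95,0],
    [0.52,-0.95,0],
    [0.52,-0.95,0],
    [0.52,-0.95,0],
    [0.52,-0.95,0],
    [0,0,0],
    [0,0,0]
  ],
  "jaw": [-1,-1,-1,-1,-1,-1,-1,-1,-1,-1]
}}

```text
clock: 6.22
tool_pos: [0.4894, -0.0209, 0.1762]
eef_rot: [0.066, 0.998, -0.001, -0.0]
contact_force: [0.7, 0.2, 0.3]
opening: 0.995
```

{"method": "move_arm", "body": {
  "turn": [
    [0,0,-0.0175],
    [0,0,-0.0175],
    [0,0,0]
  ],
  "dp": [
    [0,0,0],
    [0,0,0],
    [0,0,0]
  ],
  "jaw": [-1,-1,-1]
}}

```text
clock: 6.47
tool_pos: [0.4909, -0.0194, 0.176]
eef_rot: [-0.044, 0.999, -0.0, 0.0]
contact_force: [0.5, 0.2, -1.0]
opening: 0.999
```

```bash
python3 - <<'E'
from h import *
st();plan([.49,-.334,.10],184.9)
E
```

```text
{'clock': 6.4667, 'tool_pos': [0.4909, -0.0194, 0.176], 'eef_rot': [-0.0439, 0.999, -0.0001, 0.0004], 'contact_force': [0.5134, 0.2386, -0.9695], 'opening': 0.9988, 'q': [0.1748, 0.6347, -0.3639, 2.0211, 0.4123, 0.5554, 1.1801]}
theta -174.97 shift units [  1.143 -12.531   3.042] tilt 0.04
turn units [-0.      0.0001  0.0004]  rows>= 0.018582585428897756
```

{"method": "move_arm", "body": {
  "turn": [
    [0,0,0],
    [0,0,0],
    [0,0,0],
    [0,0,0],
    [0,0,0],
    [0,0,0],
    [0,0,0],
    [0,0,0],
    [0,0,0],
    [0,0,0]
  ],
  "dp": [
    [0.09,-0.96,0],
    [0.09,-0.96,0],
    [0.09,-0.96,0],
    [0.09,-0.96,0],
    [0.09,-0.96,0],
    [0.09,-0.96,0],
    [0.09,-0.96,0],
    [0.09,-0.96,0],
    [0.09,-0.96,0],
    [0.09,-0.96,0]
  ],
  "jaw": [-1,-1,-1,-1,-1,-1,-1,-1,-1,-1]
}}

```text
clock: 7.3
tool_pos: [0.4887, -0.2613, 0.1758]
eef_rot: [-0.041, 0.999, -0.0, -0.0]
contact_force: [-0.2, 0.0, 0.4]
opening: 1.002
```

{"method": "move_arm", "body": {
  "turn": [
    [0,0,0],
    [0,0,0],
    [0,0,0],
    [0,0,0],
    [0,0,0]
  ],
  "dp": [
    [0.08,-0.98,0.6],
    [0.08,-0.98,0.6],
    [0.08,-0.97,0.6],
    [0,0,0.6],
    [0,0,0]
  ],
  "jaw": [-1,-1,-1,-1,-1]
}}

```text
clock: 7.72
tool_pos: [0.4868, -0.3347, 0.1129]
eef_rot: [-0.04, 0.999, 0.001, -0.002]
contact_force: [-0.4, 0.2, 0.1]
opening: 1.001
```

```bash
python3 - <<'E'
from h import *
st();plan([.49,-.334,.006],184.9)
s=snap('side','s3'); crop(s,'s3c',230,240,350,330,6);t=snap('top','t3'); crop(t,'t3c',330,180,450,270,6)
E
```

```text
{'clock': 7.7167, 'tool_pos': [0.4868, -0.3347, 0.1129], 'eef_rot': [-0.0398, 0.9992, 0.0006, -0.0023], 'contact_force': [-0.3556, 0.2466, 0.127], 'opening': 1.0009, 'q': [0.746, 0.839, -0.392, 1.7635, 0.4957, 0.6436, 1.7172]}
theta -175.44 shift units [-0.148  0.014  4.275] tilt 0.28
turn units [ 0.0002 -0.0007 -0.0009]  rows>= 0.04847029222965047
```

View pics/s3c.png

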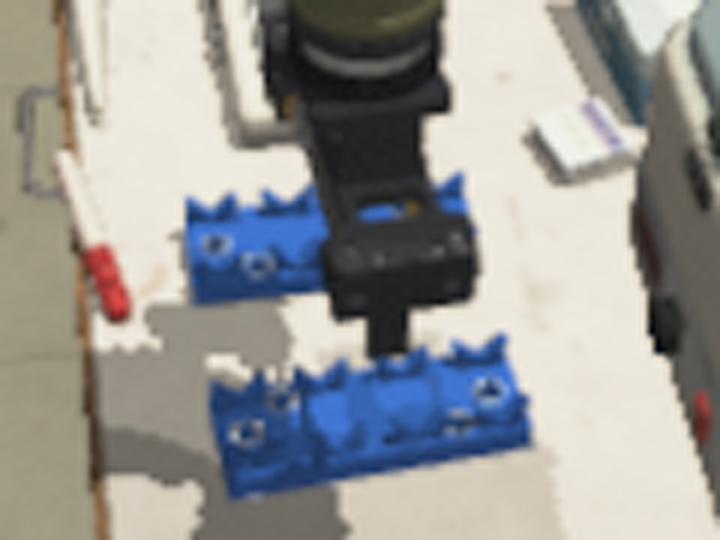

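View pics/t3c.png

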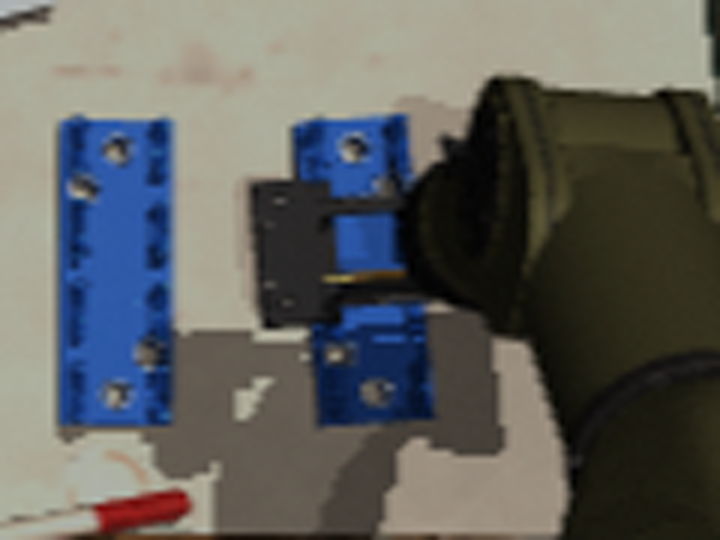

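{"method": "move_arm", "body": {
  "turn": [
    [0,0,0],
    [0,0,0],
    [0,0,0],
    [0,0,0],
    [0,0,0],
    [0,0,0],
    [0,0,0]
  ],
  "dp": [
    [0,0,0.8],
    [0,0,0.8],
    [0,0,0.8],
    [0,0,0.8],
    [0,0,0.6],
    [0,0,0.4],
    [0,0,0]
  ],
  "jaw": [-1,-1,-1,-1,-1,-1,-1]
}}

```text
clock: 8.4
tool_pos: [0.4894, -0.3318, 0.0096]
eef_rot: [-0.043, 0.999, 0.001, -0.001]
contact_force: [0.0, -0.9, 1.2]
opening: 0.999
```

```bash
python3 - <<'E'
from h import *
st();plan([.49,-.334,.006],184.9)
E
```

```text
{'clock': 8.4, 'tool_pos': [0.4894, -0.3318, 0.0096], 'eef_rot': [-0.0435, 0.9991, 0.0007, -0.0006], 'contact_force': [0.0249, -0.9082, 1.1612], 'opening': 0.9986, 'q': [0.6819, 0.9952, -0.2882, 1.7902, 0.5868, 0.4443, 1.6386]}
theta -175.01 shift units [-0.016 -0.089  0.143] tilt 0.1
turn units [ 0.0002 -0.0002  0.0002]  rows>= 0.012114039518789118
```

{"method": "move_arm", "body": {
  "turn": [
    [0,0,0],
    [0,0,0],
    [0,0,0],
    [0,0,0],
    [0,0,0],
    [0,0,0],
    [0,0,0],
    [0,0,0],
    [0,0,0]
  ],
  "dp": [
    [0,-0.06,0.14],
    [0,0,0],
    [0,0,0],
    [0,0,0],
    [0,0,0],
    [0,0,0],
    [0,0,0],
    [0,0,0],
    [0,0,0]
  ],
  "jaw": [-1,1,1,1,1,1,1,1,1],
  "newtons": 45
}}

```text
clock: 9.15
tool_pos: [0.4899, -0.3352, 0.0073]
eef_rot: [-0.043, 0.999, -0.0, 0.0]
contact_force: [-1.0, -0.2, 6.2]
opening: 0.67
```

{"method": "move_arm", "body": {
  "turn": [
    [0,0,0],
    [0,0,0],
    [0,0,0],
    [0,0,0],
    [0,0,0],
    [0,0,0],
    [0,0,0],
    [0,0,0]
  ],
  "dp": [
    [0,0,0],
    [0,0,-0.2],
    [0,0,-0.6],
    [0,0,-0.9],
    [0,0,-0.9],
    [0,0,-0.9],
    [0,0,-0.9],
    [0,0,0]
  ],
  "jaw": [1,1,1,1,1,1,1,1]
}}

```text
clock: 9.82
tool_pos: [0.4915, -0.3355, 0.1203]
eef_rot: [-0.043, 0.999, -0.001, 0.003]
contact_force: [0.7, -0.5, -2.0]
opening: 0.674
```

```bash
python3 - <<'E'
from h import *
st();plan([.4974,-.01,.12],91)
E
```

```text
{'clock': 9.8167, 'tool_pos': [0.4915, -0.3355, 0.1203], 'eef_rot': [-0.0429, 0.9991, -0.0013, 0.0027], 'contact_force': [0.7115, -0.4954, -2.0375], 'opening': 0.6745, 'q': [0.7501, 0.8299, -0.4028, 1.7567, 0.4967, 0.6513, 1.7216]}
theta -175.08 shift units [-1.351 12.95  -0.018] tilt 0.34
turn units [0.0003 0.001  0.2609]  rows>= 13.379211454072465
```

{"method": "move_arm", "body": {
  "turn": [
    [0,0,0],
    [0,0,0],
    [0,0,0],
    [0,0,0],
    [0,0,0],
    [0,0,0],
    [0,0,0],
    [0,0,0],
    [0,0,0],
    [0,0,0]
  ],
  "dp": [
    [-0.08,0.5,0],
    [-0.1,0.9,0],
    [-0.1,0.96,0],
    [-0.1,0.96,0],
    [-0.1,0.96,0],
    [-0.1,0.96,0],
    [-0.1,0.96,0],
    [-0.1,0.96,0],
    [-0.1,0.96,0],
    [-0.1,0.96,0]
  ],
  "jaw": [1,1,1,1,1,1,1,1,1,1]
}}

```text
clock: 10.65
tool_pos: [0.4926, -0.104, 0.1151]
eef_rot: [-0.043, 0.999, 0.001, -0.002]
contact_force: [0.4, 1.3, -3.1]
opening: 0.673
```

{"method": "move_arm", "body": {
  "turn": [
    [0,0,0],
    [0,0,0],
    [0,0,0],
    [0,0,0],
    [0,0,0.0187],
    [0,0,0.0187],
    [0,0,0.0187],
    [0,0,0.0187],
    [0,0,0.0187],
    [0,0,0.0187]
  ],
  "dp": [
    [-0.1,0.96,0],
    [-0.1,0.96,0],
    [-0.1,0.96,0],
    [-0.07,0.96,0],
    [0,0,0],
    [0,0,0],
    [0,0,0],
    [0,0,0],
    [0,0,0],
    [0,0,0]
  ],
  "jaw": [1,1,1,1,1,1,1,1,1,1]
}}

```text
clock: 11.48
tool_pos: [0.4935, -0.0091, 0.1152]
eef_rot: [0.307, 0.952, -0.001, -0.002]
contact_force: [-0.1, -0.3, -3.2]
opening: 0.674
```

{"method": "move_arm", "body": {
  "turn": [
    [0,0,0.0187],
    [0,0,0.0187],
    [0,0,0.0187],
    [0,0,0.0187],
    [0,0,0.0187],
    [0,0,0.0187],
    [0,0,0.0187],
    [0,0,0.0187],
    [0,0,0],
    [0,0,0]
  ],
  "dp": [
    [0,0,0],
    [0,0,0],
    [0,0,0],
    [0,0,0],
    [0,0,0],
    [0,0,0],
    [0,0,0],
    [0,0,0],
    [0,0,0],
    [0,0,0]
  ],
  "jaw": [1,1,1,1,1,1,1,1,1,1]
}}

```text
clock: 12.32
tool_pos: [0.494, -0.0094, 0.1156]
eef_rot: [0.701, 0.713, -0.001, -0.001]
contact_force: [0.4, 0.1, -2.3]
opening: 0.671
```

```bash
python3 - <<'E'
from h import *
st();plan([.4974,-.01,.12],91)
s=snap('side','s4'); crop(s,'s4c',230,170,330,260,8);t=snap('top','t4'); crop(t,'t4c',235,170,335,245,8)
E
```

```text
{'clock': 12.3167, 'tool_pos': [0.494, -0.0094, 0.1156], 'eef_rot': [0.7014, 0.7127, -0.0012, -0.0008], 'contact_force': [0.39, 0.1388, -2.251], 'opening': 0.6714, 'q': [-0.144, 0.7375, 0.1133, 2.0688, -0.2224, 0.3494, 0.1655]}
theta 90.92 shift units [-0.028  0.134 -0.175] tilt 0.17
turn units [-0.0005  0.0001 -0.0002]  rows>= 0.011957753301471263
```

View pics/s4c.png

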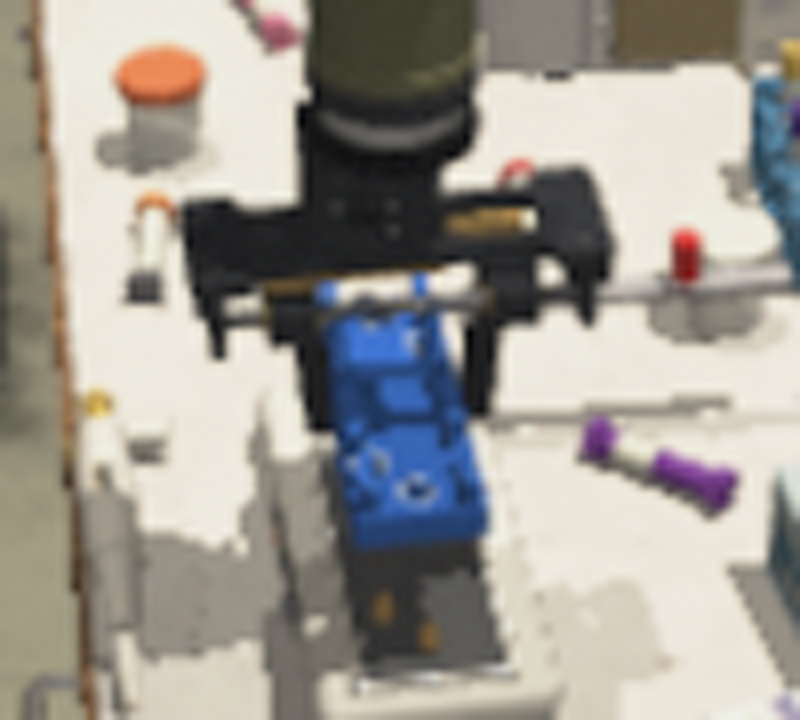

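View pics/t4c.png

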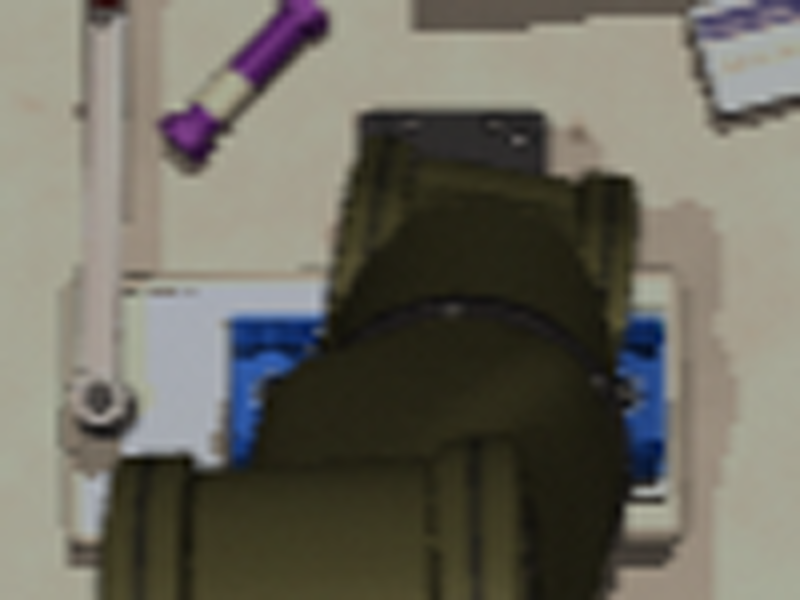

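{"method": "move_arm", "body": {
  "turn": [
    [0,0,0],
    [0,0,0],
    [0,0,0],
    [0,0,0],
    [0,0,0]
  ],
  "dp": [
    [-0.03,0.13,0.6],
    [0,0,0.6],
    [0,0,0.5],
    [0,0,0.35],
    [0,0,0]
  ],
  "jaw": [1,1,1,1,1]
}}

```text
clock: 12.83
tool_pos: [0.4975, -0.0107, 0.0639]
eef_rot: [0.702, 0.712, -0.001, -0.001]
contact_force: [-0.0, 0.2, -1.8]
opening: 0.675
```

{"method": "move_arm", "body": {
  "turn": [
    [0,0,0],
    [0,0,0]
  ],
  "dp": [
    [0,0,0],
    [0,0,0]
  ],
  "jaw": [1,1]
}}

```text
clock: 13.0
tool_pos: [0.4989, -0.0108, 0.0659]
eef_rot: [0.703, 0.711, 0.0, 0.0]
contact_force: [0.3, -0.1, -2.9]
opening: 0.673
```

```bash
python3 - <<'E'
from h import *
st();plan([.4974,-.01,.12],91)
s=snap('side','s5'); crop(s,'s5c',262,200,302,260,10);t=snap('top','t5'); crop(t,'t5c',255,195,330,240,10)
E
```

```text
{'clock': 13.0, 'tool_pos': [0.4989, -0.0108, 0.0659], 'eef_rot': [0.7028, 0.7114, 0.0002, 0.0002], 'contact_force': [0.3252, -0.113, -2.8723], 'opening': 0.6728, 'q': [-0.116, 0.834, 0.0747, 2.0768, -0.2368, 0.2379, 0.1768]}
theta 90.7 shift units [ 0.033 -0.06  -2.166] tilt 0.04
turn units [ 0.0001 -0.     -0.0008]  rows>= 0.04238545597529019
```

View pics/s5c.png

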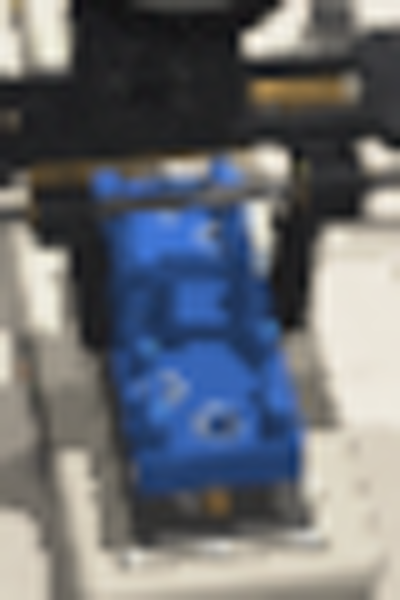

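View pics/t5c.png

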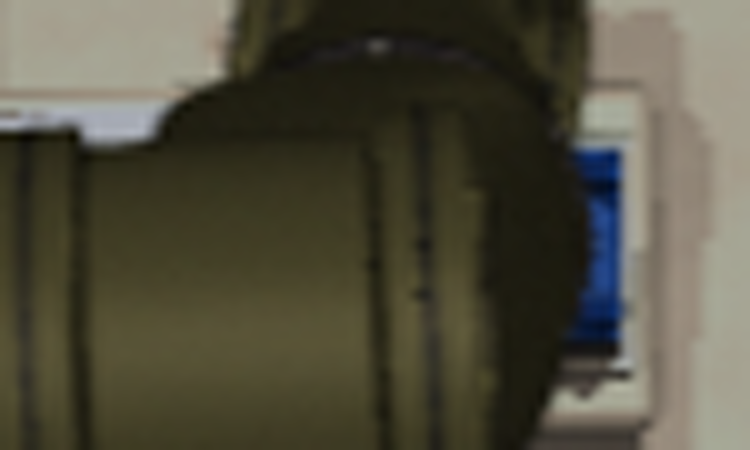

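```bash
cat >> h.py <<'E'
def fitz(obs,x0):
    def M(x,m):
        c,s=np.cos(x[2]),np.sin(x[2]); return [x[0]+c*m[0]-s*m[1],x[1]+s*m[0]+c*m[1],x[3]+m[2]]
    f=lambda x:np.concatenate([w2p(d,M(x,m))-p for d,m,p in obs])
    o=least_squares(f,x0); print('fitz',np.round(o.x,4),'res',np.round(o.fun.reshape(-1,2),1).tolist()); return o.x
E
python3 - <<'E'
from h import *
t=ld('top5' if 0 else 't5'); s=ld('s5'); s0=ld('side0')
S=lambda x,y:cp(x,y,262,200,10); T=lambda x,y:cp(x,y,255,195,10)
h=.016
so=[(s,(0,.066,h),S(215,421)),(s,(.018,.044,h),S(171,387)),(s,(.03,.082,h),S(132,456)),(s,(-.03,.082,h),S(302,438)),(s,(.03,.082,0),S(140,492)),(s,(-.03,.082,0),S(299,478)),(s,(-.018,-.044,h),S(210,236))]
to=[(t,(-.03,.082,h),T(622,150)),(t,(.03,.082,h),T(620,343))]
fit(so,[.497,-.01,-3.12],.0588);fit(so+to,[.497,-.01,-3.12],.0588);fitz(so+to,[.497,-.01,-3.12,.0588]);fitz(so,[.497,-.01,-3.12,.0588])
A=lambda x,y:cp(x,y,255,200,9)
for p,z in (((207,398),.049),((257,430),.049),((207,412),.043),((257,444),.043),((207,426),.036),((257,458),.036)): print(p2w(s0,*A(*p),z))
for m in((-.018,-.044),(0,-.066)): c,n=np.cos(.017),np.sin(.017); print(.4974+c*m[0]-n*m[1],-.01+n*m[0]+c*m[1])
E
```

```text
fit [ 0.4973 -0.0087 -3.1137] res [[-0.1, -0.0], [-1.5, 0.1], [0.6, 0.3], [0.2, 0.2], [-0.1, 0.1], [0.5, -0.4], [0.5, -0.4]]
fit [ 0.4974 -0.0096 -3.122 ] res [[-0.2, 0.2], [-1.6, 0.2], [0.4, 0.4], [0.1, 0.5], [-0.3, 0.2], [0.4, -0.1], [0.7, -0.2], [-0.5, -0.2], [-0.1, -0.4]]
fitz [ 0.4972 -0.0103 -3.1219  0.0601] res [[-0.2, 0.0], [-1.6, 0.1], [0.4, 0.2], [0.1, 0.3], [-0.3, 0.1], [0.4, -0.3], [0.7, -0.4], [-0.2, -0.2], [0.2, -0.3]]
fitz [ 0.5008  0.0201 -3.114   0.0345] res [[-0.1, -0.0], [-1.4, 0.2], [0.8, 0.2], [-0.0, 0.2], [0.0, -0.1], [0.3, -0.5], [0.5, 0.1]]
[ 0.48172606 -0.05337799  0.049     ]
[ 0.49930495 -0.07597962  0.049     ]
[ 0.48142381 -0.05508086  0.043     ]
[ 0.49903848 -0.07762358  0.043     ]
[ 0.48124241 -0.05564799  0.036     ]
[ 0.49890967 -0.07815385  0.036     ]
0.4801505649092138 -0.054299627414333335
0.49852194595778093 -0.07599046322968053
```

{"method": "move_arm", "body": {
  "turn": [
    [0,0,0],
    [0,0,0],
    [0,0,0],
    [0,0,0],
    [0,0,0]
  ],
  "dp": [
    [0,0.02,0.15],
    [0,0,0.12],
    [0,0,0.1],
    [0,0,0.1],
    [0,0,0]
  ],
  "jaw": [1,1,1,1,1]
}}

```text
clock: 13.52
tool_pos: [0.4989, -0.0107, 0.0532]
eef_rot: [0.703, 0.711, -0.0, -0.0]
contact_force: [0.0, 0.5, -2.9]
opening: 0.674
```

{"method": "move_arm", "body": {
  "turn": [
    [0,0,0],
    [0,0,0],
    [0,0,0],
    [0,0,0]
  ],
  "dp": [
    [0,0,0.1],
    [0,0,0.1],
    [0,0,0.1],
    [0,0,0]
  ],
  "jaw": [1,1,1,1]
}}

```text
clock: 13.85
tool_pos: [0.4989, -0.0107, 0.0457]
eef_rot: [0.703, 0.711, -0.0, -0.0]
contact_force: [-0.1, -0.1, -3.2]
opening: 0.676
```

{"method": "move_arm", "body": {
  "turn": [
    [0,0,0],
    [0,0,0],
    [0,0,0]
  ],
  "dp": [
    [0,0,0.08],
    [0,0,0.06],
    [0,0,0]
  ],
  "jaw": [1,1,1]
}}

```text
clock: 14.1
tool_pos: [0.4993, -0.0108, 0.0432]
eef_rot: [0.703, 0.711, 0.0, 0.0]
contact_force: [-0.8, 0.8, 3.1]
opening: 0.676
```

{"method": "move_arm", "body": {
  "turn": [
    [0,0,0],
    [0,0,0],
    [0,0,0],
    [0,0,0],
    [0,0,0],
    [0,0,0],
    [0,0,0],
    [0,0,0],
    [0,0,0],
    [0,0,0]
  ],
  "dp": [
    [0,0,0.1],
    [0,0,0],
    [0,0,0],
    [0,0,0],
    [0,0,0],
    [0,0,-0.5],
    [0,0,-0.9],
    [0,0,-0.9],
    [0,0,-0.9],
    [0,0,-0.9]
  ],
  "jaw": [1,1,-0.7,-0.7,-0.7,-0.7,-0.7,-0.7,-0.7,-0.7]
}}

```text
clock: 14.93
tool_pos: [0.4989, -0.0108, 0.1433]
eef_rot: [0.703, 0.711, -0.0, -0.0]
contact_force: [-0.2, 0.2, -0.7]
opening: 0.851
```

```bash
python3 - <<'E'
from h import *
t=ld('top0')
C=lambda x,y:cp(x,y,90,170,5)
ends={'red':((469,87),(577,103)),'green':((442,192),(551,198)),'yellow':((519,294),(630,294)),'orange':((467,400),(577,417))}
for k,(a,b) in ends.items():
    A=p2w(t,*C(*a),.010);B=p2w(t,*C(*b),.010); print(k,np.round((A+B)/2,4),'len',np.round(np.linalg.norm(A-B),4),'capdir deg',np.round(np.degrees(np.arctan2(*(A-B)[1::-1])),1))
st(); plan([.6,.2,.15],170)
E
```

```text
red [0.5979 0.3024 0.01  ] len 0.0714 capdir deg 82.4
green [0.532  0.3176 0.01  ] len 0.071 capdir deg 87.7
yellow [0.4684 0.2651 0.01  ] len 0.0718 capdir deg 90.9
orange [0.3939 0.2968 0.01  ] len 0.0719 capdir deg 82.1
{'clock': 14.9333, 'tool_pos': [0.4989, -0.0108, 0.1433], 'eef_rot': [0.7029, 0.7113, -0.0003, -0.0003], 'contact_force': [-0.2175, 0.2001, -0.7378], 'opening': 0.8512, 'q': [-0.1561, 0.6906, 0.1385, 2.0399, -0.2148, 0.4254, 0.159]}
theta 90.68 shift units [ 8.383  4.143 -0.271] tilt 0.05
turn units [-1.000e-04 -1.000e-04 -2.203e-01]  rows>= 11.299708791543301
```

```bash
python3 - <<'E'
from h import *
plan([.4684,.2651,.10],90.9)
E
```

```text
theta 90.68 shift units [11.049 -1.088  1.734] tilt 0.05
turn units [-0.0001  0.     -0.0006]  rows>= 0.03190328112688588
```

{"method": "move_arm", "body": {
  "turn": [
    [0,0,0],
    [0,0,0],
    [0,0,0],
    [0,0,0],
    [0,0,0],
    [0,0,0],
    [0,0,0],
    [0,0,0],
    [0,0,0],
    [0,0,0]
  ],
  "dp": [
    [0.95,-0.09,0],
    [0.95,-0.09,0],
    [0.95,-0.09,0],
    [0.95,-0.09,0],
    [0.95,-0.09,0],
    [0.95,-0.09,0],
    [0.95,-0.09,0],
    [0.95,-0.09,0],
    [0.95,-0.09,0],
    [0.95,-0.09,0]
  ],
  "jaw": [0.1,0.1,0.1,0.1,0.1,0.1,0.1,0.1,0.1,0.1]
}}

```text
clock: 15.77
tool_pos: [0.4734, 0.2276, 0.1423]
eef_rot: [0.703, 0.711, -0.0, -0.0]
contact_force: [0.4, -0.5, -0.6]
opening: 0.45
```

{"method": "move_arm", "body": {
  "turn": [
    [0,0,0],
    [0,0,0],
    [0,0,0],
    [0,0,0]
  ],
  "dp": [
    [0.85,-0.08,0.4],
    [0.7,-0.08,0.7],
    [0,0,0.65],
    [0,0,0]
  ],
  "jaw": [0.1,0.1,0.1,0.1]
}}

```text
clock: 16.1
tool_pos: [0.4672, 0.266, 0.0962]
eef_rot: [0.702, 0.712, -0.002, -0.001]
contact_force: [0.8, 0.1, 0.1]
opening: 0.448
```

```bash
python3 - <<'E'
from h import *
st();plan([.4684,.2651,.003],90.9)
s=snap('side','s6'); crop(s,'s6c',225,150,325,260,7);t=snap('top','t6'); crop(t,'t6c',160,165,330,245,4.7)
E
```

```text
{'clock': 16.1, 'tool_pos': [0.4672, 0.266, 0.0962], 'eef_rot': [0.7018, 0.7124, -0.0023, -0.001], 'contact_force': [0.7506, 0.1065, 0.0621], 'opening': 0.4478, 'q': [-0.717, 0.812, 0.1933, 1.951, -0.3548, 0.4161, -0.2408]}
theta 90.86 shift units [-0.031  0.066  3.728] tilt 0.28
turn units [-0.0007  0.0003 -0.0001]  rows>= 0.005974515643464297
```

View pics/s6c.png

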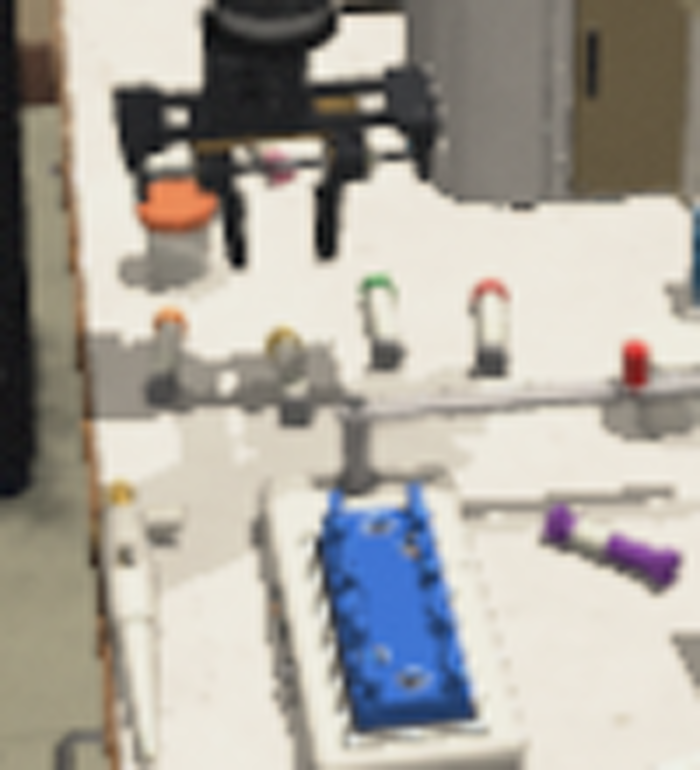

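View pics/t6c.png

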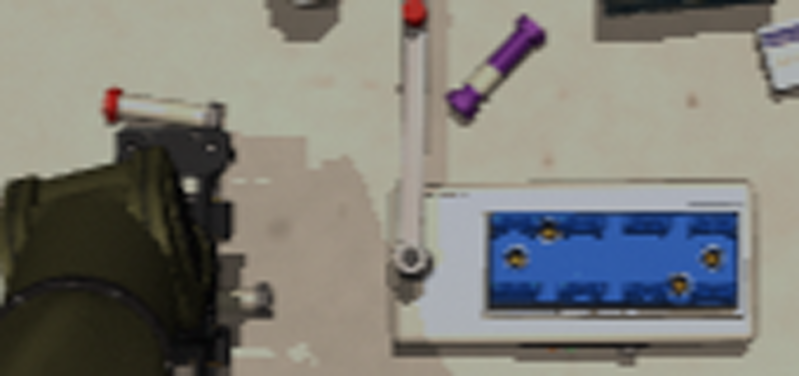

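{"method": "move_arm", "body": {
  "turn": [
    [0,0,0],
    [0,0,0],
    [0,0,0],
    [0,0,0],
    [0,0,0],
    [0,0,0]
  ],
  "dp": [
    [0,0.04,0.9],
    [0,0,0.9],
    [0,0,0.8],
    [0,0,0.6],
    [0,0,0.3],
    [0,0,0]
  ],
  "jaw": [0.1,0.1,0.1,0.1,0.1,0.1]
}}

```text
clock: 16.7
tool_pos: [0.4705, 0.264, 0.011]
eef_rot: [0.703, 0.711, -0.001, 0.0]
contact_force: [-0.4, 0.3, 1.2]
opening: 0.449
```

```bash
python3 - <<'E'
from h import *
st();plan([.4684,.2651,.003],90.9)
s=snap('side','s7'); crop(s,'s7c',235,175,305,225,10)
E
```

```text
{'clock': 16.7, 'tool_pos': [0.4705, 0.264, 0.011], 'eef_rot': [0.7034, 0.7108, -0.0007, 0.0001], 'contact_force': [-0.3775, 0.3487, 1.2463], 'opening': 0.4493, 'q': [-0.6624, 0.961, 0.1106, 1.9615, -0.388, 0.2406, -0.2104]}
theta 90.6 shift units [ 0.044 -0.084  0.319] tilt 0.08
turn units [-0.0001  0.0002 -0.0008]  rows>= 0.04337277225840691
```

View pics/s7c.png

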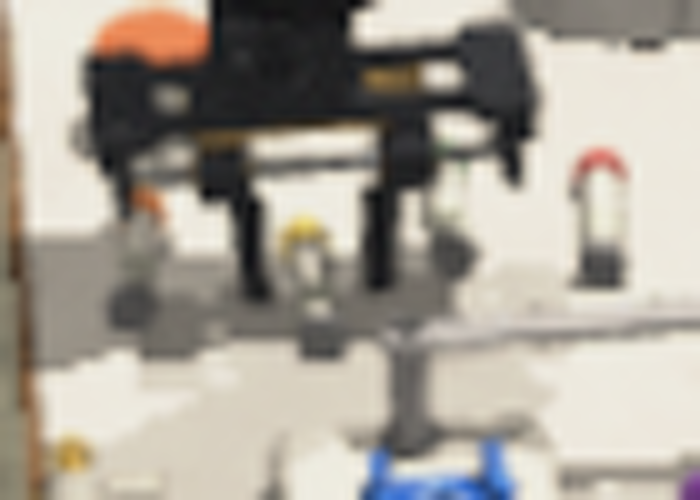

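{"method": "move_arm", "body": {
  "turn": [
    [0,0,0],
    [0,0,0],
    [0,0,0],
    [0,0,0],
    [0,0,0],
    [0,0,0],
    [0,0,0],
    [0,0,0]
  ],
  "dp": [
    [0.04,-0.06,0.3],
    [0,0,0],
    [0,0,0],
    [0,0,0],
    [0,0,0],
    [0,0,0],
    [0,0,0],
    [0,0,0]
  ],
  "jaw": [0.1,0.1,1,1,1,1,1,1],
  "newtons": 20
}}

```text
clock: 17.42
tool_pos: [0.4691, 0.2663, 0.0043]
eef_rot: [0.703, 0.711, 0.0, 0.0]
contact_force: [-0.1, 0.1, 3.6]
opening: 0.176
```

{"method": "move_arm", "body": {
  "turn": [
    [0,0,0],
    [0,0,0],
    [0,0,0],
    [0,0,0],
    [0,0,0],
    [0,0,0],
    [0,0,0],
    [0,0,0]
  ],
  "dp": [
    [0,0,0],
    [0,0,-0.4],
    [0,0,-0.9],
    [0,0,-0.9],
    [0,0,-0.9],
    [0,0,-0.9],
    [0,0,-0.9],
    [0,0,0]
  ],
  "jaw": [1,1,1,1,1,1,1,1]
}}

```text
clock: 18.08
tool_pos: [0.4709, 0.267, 0.1306]
eef_rot: [0.703, 0.711, 0.003, 0.001]
contact_force: [-0.8, 0.2, 1.0]
opening: 0.172
```

```bash
python3 - <<'E'
from h import *
st()
X=np.array([.4974,-.010]);y=.0175
for i,b in enumerate((66,22,-22,-66)): print(i+1,X+b/1000*np.array([-np.sin(y),np.cos(y)]))
plan([.4986,-.076,.12],181)
E
```

```text
{'clock': 18.0833, 'tool_pos': [0.4709, 0.267, 0.1306], 'eef_rot': [0.703, 0.7112, 0.0032, 0.0009], 'contact_force': [-0.7807, 0.1563, 0.9929], 'opening': 0.1719, 'q': [-0.7379, 0.7558, 0.2301, 1.9349, -0.3436, 0.4817, -0.2516]}
1 [0.49624506 0.05598989]
2 [0.49701502 0.01199663]
3 [ 0.49778498 -0.03199663]
4 [ 0.49855494 -0.07598989]
theta 90.66 shift units [-13.732   0.948   0.383] tilt 0.39
turn units [ 0.0011  0.0003 -0.2509]  rows>= 12.869142039826054
```

{"method": "move_arm", "body": {
  "turn": [
    [0,0,0],
    [0,0,0],
    [0,0,0],
    [0,0,0],
    [0,0,0],
    [0,0,0],
    [0,0,0],
    [0,0,0],
    [0,0,0],
    [0,0,0]
  ],
  "dp": [
    [-0.5,0.04,0],
    [-1,0.07,0],
    [-1,0.07,0],
    [-1,0.07,0],
    [-1,0.07,0],
    [-1,0.07,0],
    [-1,0.07,0],
    [-1,0.07,0],
    [-1,0.07,0],
    [-1,0.07,0]
  ],
  "jaw": [1,1,1,1,1,1,1,1,1,1]
}}

```text
clock: 18.92
tool_pos: [0.487, 0.0266, 0.1254]
eef_rot: [0.703, 0.711, -0.001, -0.001]
contact_force: [-0.7, -0.6, 0.1]
opening: 0.174
```

{"method": "move_arm", "body": {
  "turn": [
    [0,0,0],
    [0,0,0],
    [0,0,0],
    [0,0,0],
    [0,0,0],
    [0,0,-0.0193],
    [0,0,-0.0193],
    [0,0,-0.0193],
    [0,0,-0.0193],
    [0,0,-0.0193]
  ],
  "dp": [
    [-1,0.07,0],
    [-1,0.07,0],
    [-1,0.07,0],
    [-0.9,0.07,0],
    [-0.33,0,0],
    [0,0,0],
    [0,0,0],
    [0,0,0],
    [0,0,0],
    [0,0,0]
  ],
  "jaw": [1,1,1,1,1,1,1,1,1,1]
}}

```text
clock: 19.75
tool_pos: [0.4955, -0.0762, 0.1257]
eef_rot: [0.455, 0.89, -0.0, -0.001]
contact_force: [-0.4, -0.8, -0.2]
opening: 0.17
```

{"method": "move_arm", "body": {
  "turn": [
    [0,0,-0.0193],
    [0,0,-0.0193],
    [0,0,-0.0193],
    [0,0,-0.0193],
    [0,0,-0.0193],
    [0,0,-0.0193],
    [0,0,-0.0193],
    [0,0,-0.0193],
    [0,0,0],
    [0,0,0]
  ],
  "dp": [
    [0,0,0],
    [0,0,0],
    [0,0,0],
    [0,0,0],
    [0,0,0],
    [0,0,0],
    [0,0,0],
    [0,0,0],
    [0,0,0],
    [0,0,0]
  ],
  "jaw": [1,1,1,1,1,1,1,1,1,1]
}}

```text
clock: 20.58
tool_pos: [0.4958, -0.0764, 0.1259]
eef_rot: [-0.007, 1.0, 0.001, -0.001]
contact_force: [0.0, -0.1, -1.1]
opening: 0.173
```

```bash
python3 - <<'E'
from h import *
st()
plan([.4986,-.076,.09],181)
s=snap('side','s8'); crop(s,'s8c',240,185,310,265,9)
E
```

```text
{'clock': 20.5833, 'tool_pos': [0.4958, -0.0764, 0.1259], 'eef_rot': [-0.0073, 1.0, 0.0006, -0.0009], 'contact_force': [0.0218, -0.0885, -1.1377], 'opening': 0.1729, 'q': [0.2358, 0.7261, -0.2826, 2.0294, 0.4409, 0.4458, 1.2046]}
theta -179.16 shift units [-0.114  0.011  1.435] tilt 0.12
turn units [ 0.0002 -0.0003 -0.0004]  rows>= 0.0225225290119756
```

View pics/s8c.png

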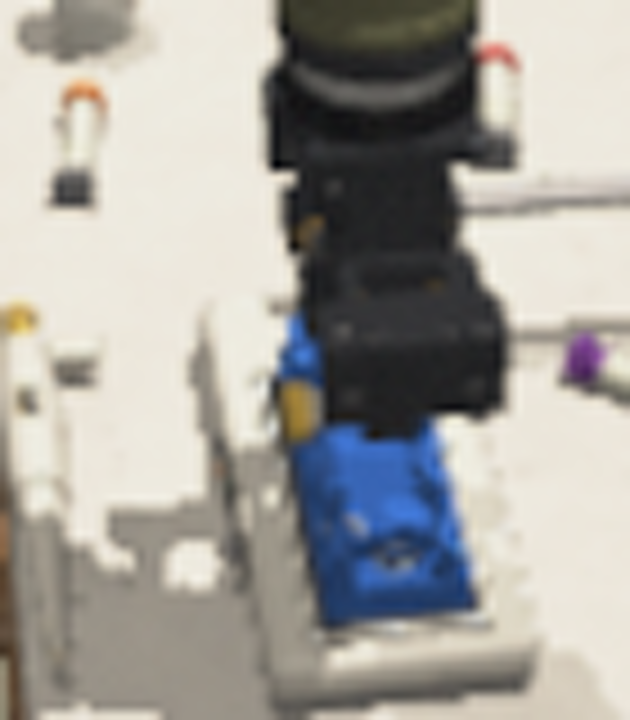

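{"method": "move_arm", "body": {
  "turn": [
    [0,0,0],
    [0,0,0],
    [0,0,0],
    [0,0,0],
    [0,0,0],
    [0,0,0]
  ],
  "dp": [
    [-0.1,0,0.6],
    [0,0,0.6],
    [0,0,0.5],
    [0,0,0.4],
    [0,0,0.1],
    [0,0,0]
  ],
  "jaw": [1,1,1,1,1,1]
}}

```text
clock: 21.13
tool_pos: [0.4987, -0.0765, 0.0708]
eef_rot: [-0.009, 1.0, -0.0, -0.001]
contact_force: [1.2, -1.2, -0.8]
opening: 0.168
```

```bash
python3 - <<'E'
from h import *
st()
plan([.4986,-.076,.062],181)
s=snap('side','s9'); crop(s,'s9c',260,205,320,265,10)
E
```

```text
{'clock': 21.1333, 'tool_pos': [0.4987, -0.0765, 0.0708], 'eef_rot': [-0.0085, 1.0, -0.0, -0.0008], 'contact_force': [1.1616, -1.1533, -0.7655], 'opening': 0.1679, 'q': [0.183, 0.8258, -0.2009, 2.0488, 0.4945, 0.3144, 1.1597]}
theta -179.02 shift units [0.004 0.019 0.353] tilt 0.09
turn units [ 0.     -0.0002 -0.0001]  rows>= 0.0032390968368169997
```

View pics/s9c.png

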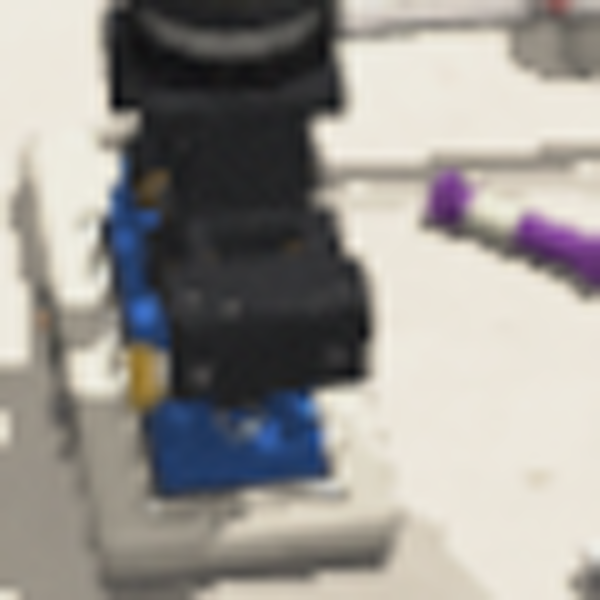

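{"method": "move_arm", "body": {
  "turn": [
    [0,0,0],
    [0,0,0],
    [0,0,0],
    [0,0,0]
  ],
  "dp": [
    [0,0.02,0.15],
    [0,0,0.1],
    [0,0,0.05],
    [0,0,0]
  ],
  "jaw": [1,1,1,1]
}}

```text
clock: 21.52
tool_pos: [0.4992, -0.0762, 0.0639]
eef_rot: [-0.009, 1.0, 0.0, 0.0]
contact_force: [-0.7, -0.2, 0.1]
opening: 0.171
```

{"method": "move_arm", "body": {
  "turn": [
    [0,0,0],
    [0,0,0],
    [0,0,0]
  ],
  "dp": [
    [0,0,0.06],
    [0,0,0.04],
    [0,0,0]
  ],
  "jaw": [1,1,1]
}}

```text
clock: 21.77
tool_pos: [0.4995, -0.0771, 0.0622]
eef_rot: [-0.008, 1.0, -0.001, 0.0]
contact_force: [-1.7, -1.3, 6.0]
opening: 0.176
```

{"method": "move_arm", "body": {
  "turn": [
    [0,0,0],
    [0,0,0],
    [0,0,0],
    [0,0,0],
    [0,0,0],
    [0,0,0],
    [0,0,0],
    [0,0,0]
  ],
  "dp": [
    [0,0,0],
    [0,0,0],
    [0,0,0],
    [0,0,-0.4],
    [0,0,-0.8],
    [0,0,-0.8],
    [0,0,-0.8],
    [0,0,0]
  ],
  "jaw": [0.35,0.35,0.35,0.35,0.35,0.35,0.35,0.35]
}}

```text
clock: 22.43
tool_pos: [0.5011, -0.0762, 0.1349]
eef_rot: [-0.009, 1.0, -0.0, 0.003]
contact_force: [0.6, 0.3, -0.7]
opening: 0.326
```

```bash
python3 - <<'E'
from h import *
st()
plan([.532,.3176,.13],87.7)
s=snap('side','s10'); crop(s,'s10c',260,205,320,265,10)
E
```

```text
{'clock': 22.4333, 'tool_pos': [0.5011, -0.0762, 0.1349], 'eef_rot': [-0.0086, 1.0, -0.0, 0.0029], 'contact_force': [0.6219, 0.2706, -0.6771], 'opening': 0.3258, 'q': [0.2432, 0.7131, -0.2967, 2.0153, 0.4378, 0.4679, 1.2094]}
theta -179.01 shift units [-1.506 15.73   0.203] tilt 0.33
turn units [0.0007 0.0007 0.2591]  rows>= 13.289174284067506
```

View pics/s10c.png

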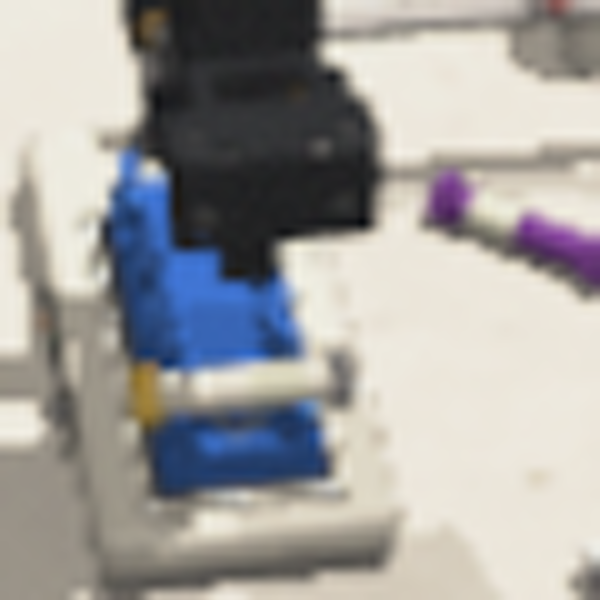

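{"method": "move_arm", "body": {
  "turn": [
    [0,0,0],
    [0,0,0],
    [0,0,0],
    [0,0,0],
    [0,0,0],
    [0,0,0],
    [0,0,0],
    [0,0,0],
    [0,0,0],
    [0,0,0]
  ],
  "dp": [
    [-0.09,0.98,0],
    [-0.09,0.98,0],
    [-0.09,0.98,0],
    [-0.09,0.98,0],
    [-0.09,0.98,0],
    [-0.09,0.98,0],
    [-0.09,0.98,0],
    [-0.09,0.98,0],
    [-0.09,0.98,0],
    [-0.09,0.98,0]
  ],
  "jaw": [0.1,0.1,0.1,0.1,0.1,0.1,0.1,0.1,0.1,0.1]
}}

```text
clock: 23.32
tool_pos: [0.5167, 0.1702, 0.1306]
eef_rot: [-0.009, 1.0, -0.0, -0.001]
contact_force: [-0.3, 0.4, 0.0]
opening: 0.453
```

{"method": "move_arm", "body": {
  "turn": [
    [0,0,0],
    [0,0,0],
    [0,0,0],
    [0,0,0],
    [0,0,0],
    [0,0,0],
    [0,0,0.0185],
    [0,0,0.0185],
    [0,0,0.0185],
    [0,0,0.0185]
  ],
  "dp": [
    [-0.1,0.98,0],
    [-0.1,0.98,0],
    [-0.1,0.98,0],
    [-0.1,0.98,0],
    [-0.1,0.98,0],
    [-0.1,0.98,0],
    [0,0,0],
    [0,0,0],
    [0,0,0],
    [0,0,0]
  ],
  "jaw": [0.1,0.1,0.1,0.1,0.1,0.1,0.1,0.1,0.1,0.1]
}}

```text
clock: 24.15
tool_pos: [0.5291, 0.3161, 0.1303]
eef_rot: [0.224, 0.974, -0.001, -0.001]
contact_force: [0.2, 0.6, 0.0]
opening: 0.453
```

{"method": "move_arm", "body": {
  "turn": [
    [0,0,0.0185],
    [0,0,0.0185],
    [0,0,0.0185],
    [0,0,0.0185],
    [0,0,0.0185],
    [0,0,0.0185],
    [0,0,0.0185],
    [0,0,0.0185],
    [0,0,0.0185],
    [0,0,0.0185]
  ],
  "dp": [
    [0,0,0],
    [0,0,0],
    [0,0,0],
    [0,0,0],
    [0,0,0],
    [0,0,0],
    [0,0,0],
    [0,0,0],
    [0,0,0],
    [0,0,0]
  ],
  "jaw": [0.1,0.1,0.1,0.1,0.1,0.1,0.1,0.1,0.1,0.1]
}}

```text
clock: 24.98
tool_pos: [0.5291, 0.316, 0.1304]
eef_rot: [0.723, 0.691, -0.001, 0.0]
contact_force: [-1.2, 0.6, -0.4]
opening: 0.451
```

```bash
python3 - <<'E'
from h import *
st()
plan([.532,.3176,.005],87.7)
t=snap('top','t11'); crop(t,'t11c',150,165,330,265,4.4)
E
```

```text
{'clock': 24.9833, 'tool_pos': [0.5291, 0.316, 0.1304], 'eef_rot': [0.7227, 0.6912, -0.001, 0.0], 'contact_force': [-1.2258, 0.5764, -0.4306], 'opening': 0.4508, 'q': [-0.7283, 0.828, 0.2087, 1.6956, -0.2555, 0.6467, -0.4247]}
theta 87.45 shift units [0.076 0.12  5.017] tilt 0.11
turn units [-0.0002  0.0002 -0.0007]  rows>= 0.03570302490919685
```

View pics/t11c.png

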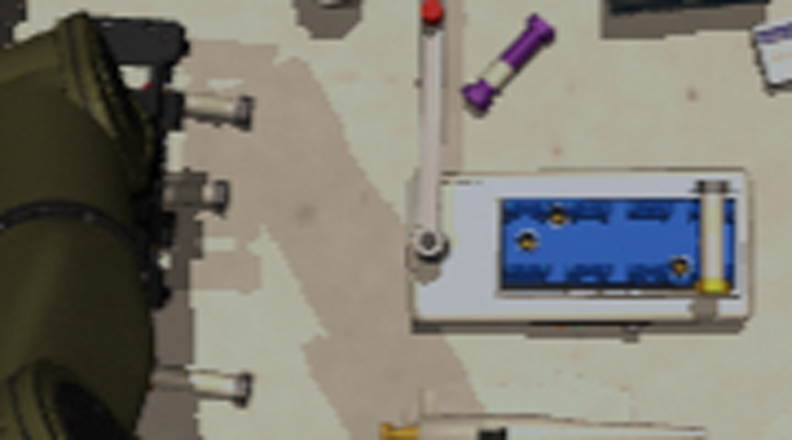

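{"method": "move_arm", "body": {
  "turn": [
    [0,0,0],
    [0,0,0],
    [0,0,0],
    [0,0,0],
    [0,0,0],
    [0,0,0],
    [0,0,0],
    [0,0,0]
  ],
  "dp": [
    [0.05,0.1,0.9],
    [0,0,0.9],
    [0,0,0.9],
    [0,0,0.9],
    [0,0,0.7],
    [0,0,0.4],
    [0,0,0.2],
    [0,0,0]
  ],
  "jaw": [0.1,0.1,0.1,0.1,0.1,0.1,0.1,0.1]
}}

```text
clock: 25.7
tool_pos: [0.5317, 0.3171, 0.0079]
eef_rot: [0.72, 0.694, -0.001, -0.0]
contact_force: [-0.1, 0.8, 0.9]
opening: 0.451
```

```bash
python3 - <<'E'
from h import *
st()
plan([.532,.3176,.004],87.7)
s=snap('side','s12'); crop(s,'s12c',245,165,315,215,10)
E
```

```text
{'clock': 25.7, 'tool_pos': [0.5317, 0.3171, 0.0079], 'eef_rot': [0.7204, 0.6936, -0.001, -0.0002], 'contact_force': [-0.12, 0.7798, 0.8983], 'opening': 0.4509, 'q': [-0.6898, 1.0155, 0.1413, 1.7151, -0.2893, 0.4334, -0.3888]}
theta 87.83 shift units [0.019 0.012 0.155] tilt 0.12
turn units [-0.0003  0.0002  0.0004]  rows>= 0.01807840183436809
```

View pics/s12c.png

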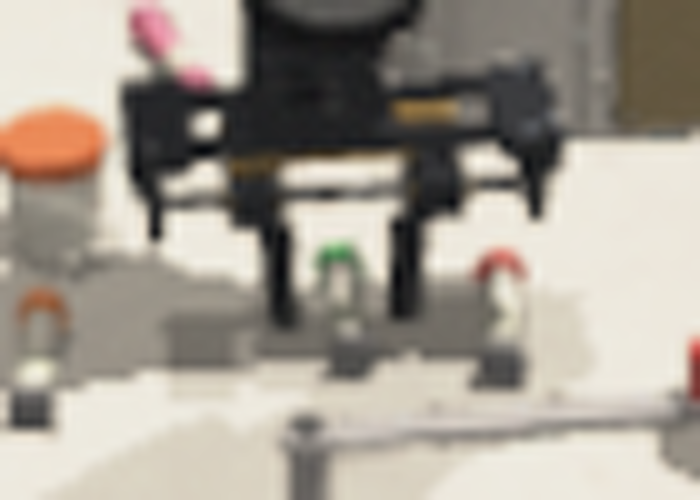

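{"method": "move_arm", "body": {
  "turn": [
    [0,0,0],
    [0,0,0],
    [0,0,0],
    [0,0,0],
    [0,0,0],
    [0,0,0],
    [0,0,0],
    [0,0,0]
  ],
  "dp": [
    [0.02,0,0.15],
    [0,0,0],
    [0,0,0],
    [0,0,0],
    [0,0,0],
    [0,0,0],
    [0,0,0],
    [0,0,0]
  ],
  "jaw": [0.1,0.1,1,1,1,1,1,1]
}}

```text
clock: 26.42
tool_pos: [0.5326, 0.3181, 0.0056]
eef_rot: [0.721, 0.693, 0.0, 0.0]
contact_force: [0.6, 0.3, 3.0]
opening: 0.172
```

{"method": "move_arm", "body": {
  "turn": [
    [0,0,0],
    [0,0,0],
    [0,0,0],
    [0,0,0],
    [0,0,0],
    [0,0,0],
    [0,0,0],
    [0,0,0]
  ],
  "dp": [
    [0,0,0],
    [0,0,-0.4],
    [0,0,-0.9],
    [0,0,-0.9],
    [0,0,-0.9],
    [0,0,-0.9],
    [0,0,-0.9],
    [0,0,0]
  ],
  "jaw": [1,1,1,1,1,1,1,1]
}}

```text
clock: 27.08
tool_pos: [0.535, 0.3191, 0.1325]
eef_rot: [0.721, 0.693, 0.004, 0.001]
contact_force: [0.2, 0.5, -0.4]
opening: 0.173
```

```bash
python3 - <<'E'
from h import *
st()
plan([.4978,-.032,.12],181)
E
```

```text
{'clock': 27.0833, 'tool_pos': [0.535, 0.3191, 0.1325], 'eef_rot': [0.7209, 0.6931, 0.0039, 0.0009], 'contact_force': [0.2187, 0.4673, -0.4104], 'opening': 0.1731, 'q': [-0.7272, 0.8287, 0.2095, 1.6836, -0.2559, 0.6482, -0.4194]}
theta 87.75 shift units [-14.095  -0.935   0.435] tilt 0.46
turn units [ 0.0014  0.0003 -0.259 ]  rows>= 13.28409852436234
```

{"method": "move_arm", "body": {
  "turn": [
    [0,0,0],
    [0,0,0],
    [0,0,0],
    [0,0,0],
    [0,0,0],
    [0,0,0],
    [0,0,0],
    [0,0,0],
    [0,0,0],
    [0,0,0]
  ],
  "dp": [
    [-0.5,-0.04,0],
    [-1,-0.06,0],
    [-1,-0.06,0],
    [-1,-0.06,0],
    [-1,-0.06,0],
    [-1,-0.06,0],
    [-1,-0.06,0],
    [-1,-0.06,0],
    [-1,-0.06,0],
    [-1,-0.06,0]
  ],
  "jaw": [1,1,1,1,1,1,1,1,1,1]
}}

```text
clock: 27.92
tool_pos: [0.5067, 0.0789, 0.1267]
eef_rot: [0.721, 0.693, -0.001, -0.001]
contact_force: [0.9, -1.2, -0.2]
opening: 0.174
```

{"method": "move_arm", "body": {
  "turn": [
    [0,0,0],
    [0,0,0],
    [0,0,0],
    [0,0,0],
    [0,0,0],
    [0,0,-0.0185],
    [0,0,-0.0185],
    [0,0,-0.0185],
    [0,0,-0.0185],
    [0,0,-0.0185]
  ],
  "dp": [
    [-1,-0.06,0],
    [-1,-0.06,0],
    [-1,-0.06,0],
    [-1,-0.06,0],
    [-0.6,-0.04,0],
    [0,0,0],
    [0,0,0],
    [0,0,0],
    [0,0,0],
    [0,0,0]
  ],
  "jaw": [1,1,1,1,1,1,1,1,1,1]
}}

```text
clock: 28.75
tool_pos: [0.4953, -0.0342, 0.1267]
eef_rot: [0.49, 0.872, -0.001, -0.001]
contact_force: [0.4, 0.6, -1.1]
opening: 0.173
```

{"method": "move_arm", "body": {
  "turn": [
    [0,0,-0.0185],
    [0,0,-0.0185],
    [0,0,-0.0185],
    [0,0,-0.0185],
    [0,0,-0.0185],
    [0,0,-0.0185],
    [0,0,-0.0185],
    [0,0,-0.0185],
    [0,0,-0.0185],
    [0,0,0]
  ],
  "dp": [
    [0,0,0],
    [0,0,0],
    [0,0,0],
    [0,0,0],
    [0,0,0],
    [0,0,0],
    [0,0,0],
    [0,0,0],
    [0,0,0],
    [0,0,0]
  ],
  "jaw": [1,1,1,1,1,1,1,1,1,1]
}}

```text
clock: 29.58
tool_pos: [0.4953, -0.0342, 0.1267]
eef_rot: [-0.01, 1.0, 0.0, -0.002]
contact_force: [0.7, 0.2, 0.5]
opening: 0.176
```

```bash
python3 - <<'E'
from h import *
st()
plan([.4978,-.032,.065],181)
E
```

```text
{'clock': 29.5833, 'tool_pos': [0.4953, -0.0342, 0.1267], 'eef_rot': [-0.01, 0.9999, 0.0004, -0.0016], 'contact_force': [0.6582, 0.2045, 0.531], 'opening': 0.1758, 'q': [0.1765, 0.725, -0.324, 2.0412, 0.4995, 0.4544, 1.0646]}
theta -178.85 shift units [-0.108  0.084  2.468] tilt 0.19
turn units [ 0.0001 -0.0005  0.0004]  rows>= 0.021447291983703855
```

{"method": "move_arm", "body": {
  "turn": [
    [0,0,0],
    [0,0,0],
    [0,0,0],
    [0,0,0],
    [0,0,0],
    [0,0,0],
    [0,0,0]
  ],
  "dp": [
    [-0.1,0.08,0.6],
    [0,0,0.6],
    [0,0,0.6],
    [0,0,0.4],
    [0,0,0.2],
    [0,0,0.07],
    [0,0,0]
  ],
  "jaw": [1,1,1,1,1,1,1]
}}

```text
clock: 30.17
tool_pos: [0.4988, -0.0317, 0.0656]
eef_rot: [-0.008, 1.0, -0.0, -0.001]
contact_force: [-0.6, 0.7, 0.6]
opening: 0.169
```

{"method": "move_arm", "body": {
  "turn": [
    [0,0,0],
    [0,0,0],
    [0,0,0]
  ],
  "dp": [
    [0,0,0.07],
    [0,0,0.03],
    [0,0,0]
  ],
  "jaw": [1,1,1]
}}

```text
clock: 30.42
tool_pos: [0.4998, -0.0324, 0.0642]
eef_rot: [-0.008, 1.0, -0.001, 0.0]
contact_force: [-0.7, -2.9, 2.6]
opening: 0.179
```

{"method": "move_arm", "body": {
  "turn": [
    [0,0,0],
    [0,0,0],
    [0,0,0],
    [0,0,0],
    [0,0,0],
    [0,0,0],
    [0,0,0],
    [0,0,0],
    [0,0,0]
  ],
  "dp": [
    [0,0,0.03],
    [0,0,0],
    [0,0,0],
    [0,0,0],
    [0,0,-0.4],
    [0,0,-0.8],
    [0,0,-0.8],
    [0,0,-0.8],
    [0,0,0]
  ],
  "jaw": [1,0.35,0.35,0.35,0.35,0.35,0.35,0.35,0.35]
}}

```text
clock: 31.17
tool_pos: [0.5016, -0.0308, 0.1356]
eef_rot: [-0.009, 1.0, 0.0, 0.003]
contact_force: [0.5, -0.3, -0.7]
opening: 0.326
```

```bash
python3 - <<'E'
from h import *
st()
plan([.5979,.3024,.13],82.4)
s=snap('side','s13'); crop(s,'s13c',260,205,320,265,10)
E
```

```text
{'clock': 31.1667, 'tool_pos': [0.5016, -0.0308, 0.1356], 'eef_rot': [-0.0088, 1.0, 0.0005, 0.0029], 'contact_force': [0.5397, -0.2739, -0.6677], 'opening': 0.3261, 'q': [0.1791, 0.7127, -0.3385, 2.026, 0.4929, 0.4754, 1.0629]}
theta -179.0 shift units [-4.084 13.258  0.259] tilt 0.33
turn units [0.0009 0.0005 0.2739]  rows>= 14.04617559848399
```

View pics/s13c.png

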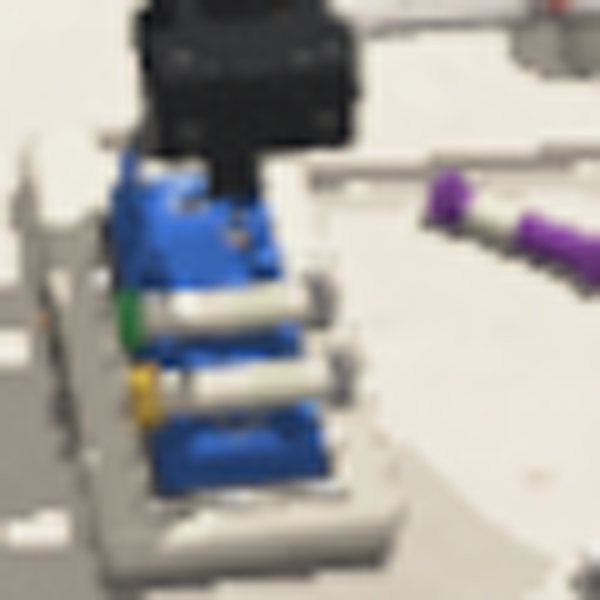

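{"method": "move_arm", "body": {
  "turn": [
    [0,0,0.0183],
    [0,0,0.0183],
    [0,0,0.0183],
    [0,0,0.0183],
    [0,0,0.0183],
    [0,0,0.0183],
    [0,0,0.0183],
    [0,0,0.0183],
    [0,0,0.0183],
    [0,0,0.0183]
  ],
  "dp": [
    [0,0,0],
    [0,0,0],
    [0,0,0],
    [0,0,0],
    [0,0,0],
    [0,0,0],
    [0,0,0],
    [0,0,0],
    [0,0,0],
    [0,0,0]
  ],
  "jaw": [0.1,0.1,0.1,0.1,0.1,0.1,0.1,0.1,0.1,0.1]
}}

```text
clock: 32.05
tool_pos: [0.4991, -0.0312, 0.1316]
eef_rot: [0.539, 0.843, -0.001, -0.0]
contact_force: [0.3, 0.3, -0.7]
opening: 0.454
```

{"method": "move_arm", "body": {
  "turn": [
    [0,0,0.0183],
    [0,0,0.0183],
    [0,0,0.0183],
    [0,0,0.0183],
    [0,0,0.0183],
    [0,0,0]
  ],
  "dp": [
    [0,0,0],
    [0,0,0],
    [0,0,0],
    [0,0,0],
    [0,0,0],
    [0,0,0]
  ],
  "jaw": [0.1,0.1,0.1,0.1,0.1,0.1]
}}

```text
clock: 32.55
tool_pos: [0.4991, -0.0312, 0.1317]
eef_rot: [0.754, 0.656, -0.001, -0.0]
contact_force: [0.1, 0.1, -0.1]
opening: 0.448
```

```bash
python3 - <<'E'
from h import *
st()
plan([.5979,.3024,.13],82.4)
E
```

```text
{'clock': 32.55, 'tool_pos': [0.4991, -0.0312, 0.1317], 'eef_rot': [0.7544, 0.6564, -0.0009, -0.0001], 'contact_force': [0.1479, 0.0629, -0.1166], 'opening': 0.4475, 'q': [-0.0904, 0.71, 0.0976, 2.0427, -0.1622, 0.3974, -0.0052]}
theta 82.05 shift units [13.762  2.066  0.048] tilt 0.1
turn units [-0.0002  0.0002 -0.001 ]  rows>= 0.04998313127272189
```

{"method": "move_arm", "body": {
  "turn": [
    [0,0,0],
    [0,0,0],
    [0,0,0],
    [0,0,0],
    [0,0,0],
    [0,0,0],
    [0,0,0],
    [0,0,0],
    [0,0,0],
    [0,0,0]
  ],
  "dp": [
    [0.98,0.147,0],
    [0.98,0.147,0],
    [0.98,0.147,0],
    [0.98,0.147,0],
    [0.98,0.147,0],
    [0.98,0.147,0],
    [0.98,0.147,0],
    [0.98,0.147,0],
    [0.98,0.147,0],
    [0.98,0.147,0]
  ],
  "jaw": [0.1,0.1,0.1,0.1,0.1,0.1,0.1,0.1,0.1,0.1]
}}

```text
clock: 33.38
tool_pos: [0.5691, 0.2073, 0.1317]
eef_rot: [0.752, 0.659, -0.001, 0.0]
contact_force: [0.9, -0.7, 0.0]
opening: 0.45
```

{"method": "move_arm", "body": {
  "turn": [
    [0,0,0],
    [0,0,0],
    [0,0,0],
    [0,0,0],
    [0,0,0],
    [0,0,0]
  ],
  "dp": [
    [0.98,0.15,0],
    [0.98,0.15,0],
    [0.98,0.15,0.1],
    [0.98,0.15,0.5],
    [0,0,0.6],
    [0,0,0]
  ],
  "jaw": [0.1,0.1,0.1,0.1,0.1,0.1]
}}

```text
clock: 33.88
tool_pos: [0.5948, 0.3027, 0.0987]
eef_rot: [0.752, 0.66, -0.003, -0.001]
contact_force: [-0.6, -1.5, 0.2]
opening: 0.45
```

```bash
python3 - <<'E'
from h import *
st()
plan([.5979,.3024,.005],82.4)
s=snap('side','s14'); crop(s,'s14c',255,155,325,215,10)
E
```

```text
{'clock': 33.8833, 'tool_pos': [0.5948, 0.3027, 0.0987], 'eef_rot': [0.7516, 0.6596, -0.0029, -0.0009], 'contact_force': [-0.5554, -1.4586, 0.1941], 'opening': 0.4502, 'q': [-0.6457, 0.9301, 0.2081, 1.5372, -0.2587, 0.7075, -0.4509]}
theta 82.54 shift units [0.017 0.145 3.747] tilt 0.35
turn units [-0.0008  0.0005  0.0004]  rows>= 0.01932845458136613
```

View pics/s14c.png

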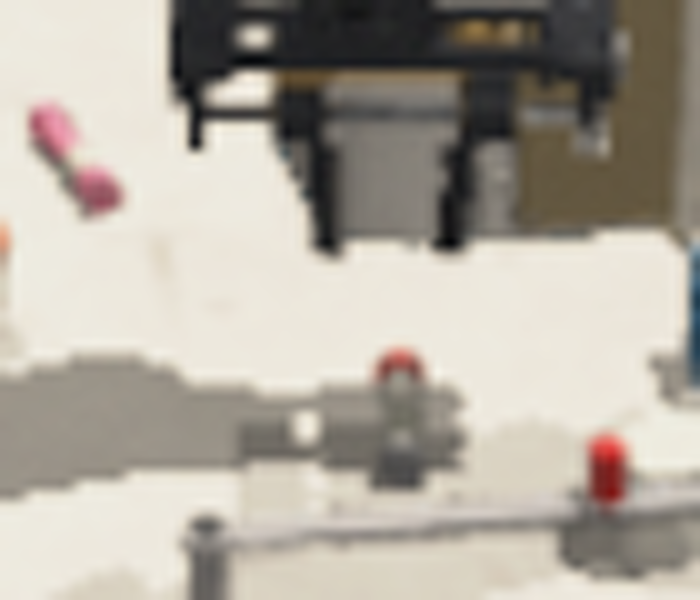

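{"method": "move_arm", "body": {
  "turn": [
    [0,0,0],
    [0,0,0],
    [0,0,0],
    [0,0,0],
    [0,0,0],
    [0,0,0],
    [0,0,0]
  ],
  "dp": [
    [0,0.08,0.8],
    [0,0,0.8],
    [0,0,0.8],
    [0,0,0.7],
    [0,0,0.3],
    [0,0,0.15],
    [0,0,0]
  ],
  "jaw": [0.1,0.1,0.1,0.1,0.1,0.1,0.1]
}}

```text
clock: 34.52
tool_pos: [0.5996, 0.3002, 0.0139]
eef_rot: [0.754, 0.657, -0.0, 0.0]
contact_force: [0.5, -0.1, -0.5]
opening: 0.454
```

```bash
python3 - <<'E'
from h import *
st()
plan([.5979,.3024,.005],82.4)
s=snap('side','s15'); crop(s,'s15c',255,155,325,215,10)
E
```

```text
{'clock': 34.5167, 'tool_pos': [0.5996, 0.3002, 0.0139], 'eef_rot': [0.7537, 0.6572, -0.0004, 0.0002], 'contact_force': [0.5032, -0.0522, -0.4818], 'opening': 0.4537, 'q': [-0.6222, 1.0515, 0.1742, 1.5465, -0.2818, 0.5691, -0.4324]}
theta 82.17 shift units [ 0.08  -0.08   0.356] tilt 0.06
turn units [-0.      0.0002 -0.0006]  rows>= 0.03284668677408877
```

View pics/s15c.png

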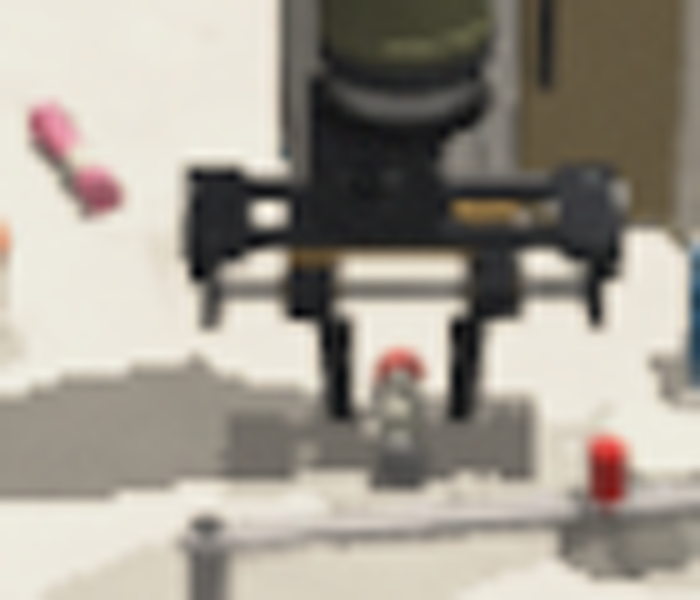

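{"method": "move_arm", "body": {
  "turn": [
    [0,0,0],
    [0,0,0],
    [0,0,0],
    [0,0,0],
    [0,0,0],
    [0,0,0],
    [0,0,0],
    [0,0,0],
    [0,0,0]
  ],
  "dp": [
    [0.08,-0.07,0.25],
    [0,0,0.09],
    [0,0,0],
    [0,0,0],
    [0,0,0],
    [0,0,0],
    [0,0,0],
    [0,0,0],
    [0,0,0]
  ],
  "jaw": [0.1,0.1,0.1,1,1,1,1,1,1]
}}

```text
clock: 35.32
tool_pos: [0.5983, 0.3034, 0.0057]
eef_rot: [0.754, 0.657, 0.0, 0.0]
contact_force: [0.8, 0.6, 1.1]
opening: 0.174
```

{"method": "move_arm", "body": {
  "turn": [
    [0,0,0],
    [0,0,0],
    [0,0,0],
    [0,0,0],
    [0,0,0],
    [0,0,0],
    [0,0,0],
    [0,0,0]
  ],
  "dp": [
    [0,0,0],
    [0,0,-0.4],
    [0,0,-0.9],
    [0,0,-0.9],
    [0,0,-0.9],
    [0,0,-0.9],
    [0,0,-0.9],
    [0,0,0]
  ],
  "jaw": [1,1,1,1,1,1,1,1]
}}

```text
clock: 35.98
tool_pos: [0.601, 0.3045, 0.1335]
eef_rot: [0.754, 0.657, 0.004, 0.001]
contact_force: [0.5, -0.3, 0.6]
opening: 0.169
```

```bash
python3 - <<'E'
from h import *
st()
plan([.4970,.012,.12],181)
E
```

```text
{'clock': 35.9833, 'tool_pos': [0.601, 0.3045, 0.1335], 'eef_rot': [0.7537, 0.6572, 0.0043, 0.0011], 'contact_force': [0.5222, -0.3443, 0.6498], 'opening': 0.1689, 'q': [-0.6523, 0.8868, 0.2253, 1.5154, -0.2536, 0.7592, -0.4608]}
theta 82.17 shift units [-12.16   -2.531   0.46 ] tilt 0.5
turn units [ 0.0015  0.0004 -0.2745]  rows>= 14.077825282120942
```

{"method": "move_arm", "body": {
  "turn": [
    [0,0,0],
    [0,0,0],
    [0,0,0],
    [0,0,0],
    [0,0,0],
    [0,0,0],
    [0,0,0],
    [0,0,0],
    [0,0,0],
    [0,0,0]
  ],
  "dp": [
    [-0.5,-0.1,0],
    [-1,-0.2,0],
    [-1,-0.2,0],
    [-1,-0.2,0],
    [-1,-0.2,0],
    [-1,-0.2,0],
    [-1,-0.2,0],
    [-1,-0.2,0],
    [-1,-0.2,0],
    [-1,-0.2,0]
  ],
  "jaw": [1,1,1,1,1,1,1,1,1,1]
}}

```text
clock: 36.82
tool_pos: [0.5179, 0.0735, 0.1279]
eef_rot: [0.754, 0.657, -0.0, -0.0]
contact_force: [0.3, -0.4, -0.3]
opening: 0.174
```

{"method": "move_arm", "body": {
  "turn": [
    [0,0,0],
    [0,0,0],
    [0,0,0],
    [0,0,-0.0183],
    [0,0,-0.0183],
    [0,0,-0.0183],
    [0,0,-0.0183],
    [0,0,-0.0183],
    [0,0,-0.0183],
    [0,0,-0.0183]
  ],
  "dp": [
    [-1,-0.2,0],
    [-1,-0.2,0],
    [-0.66,-0.15,0],
    [0,0,0],
    [0,0,0],
    [0,0,0],
    [0,0,0],
    [0,0,0],
    [0,0,0],
    [0,0,0]
  ],
  "jaw": [1,1,1,1,1,1,1,1,1,1]
}}

```text
clock: 37.65
tool_pos: [0.4958, 0.0105, 0.1279]
eef_rot: [0.433, 0.901, -0.0, -0.0]
contact_force: [-0.0, -0.3, -0.8]
opening: 0.172
```

{"method": "move_arm", "body": {
  "turn": [
    [0,0,-0.0183],
    [0,0,-0.0183],
    [0,0,-0.0183],
    [0,0,-0.0183],
    [0,0,-0.0183],
    [0,0,-0.0183],
    [0,0,-0.0183],
    [0,0,-0.0183],
    [0,0,0],
    [0,0,0]
  ],
  "dp": [
    [0,0,0],
    [0,0,0],
    [0,0,0],
    [0,0,0],
    [0,0,0],
    [0,0,0],
    [0,0,0],
    [0,0,0],
    [0,0,0],
    [0,0,0]
  ],
  "jaw": [1,1,1,1,1,1,1,1,1,1]
}}

```text
clock: 38.48
tool_pos: [0.4958, 0.0104, 0.1279]
eef_rot: [-0.007, 1.0, 0.0, -0.0]
contact_force: [-0.2, -0.1, -1.2]
opening: 0.173
```

```bash
python3 - <<'E'
from h import *
st()
plan([.4980,.012,.066],181)
s=snap('side','s16'); crop(s,'s16c',250,165,320,245,9)
E
```

```text
{'clock': 38.4833, 'tool_pos': [0.4958, 0.0104, 0.1279], 'eef_rot': [-0.0071, 1.0, 0.0001, -0.0002], 'contact_force': [-0.1972, -0.1403, -1.2151], 'opening': 0.1725, 'q': [0.0809, 0.7207, -0.3148, 2.0451, 0.4902, 0.448, 0.9775]}
theta -179.19 shift units [-0.089  0.063  2.474] tilt 0.03
turn units [ 0.     -0.0001 -0.0005]  rows>= 0.02732465866936985
```

View pics/s16c.png

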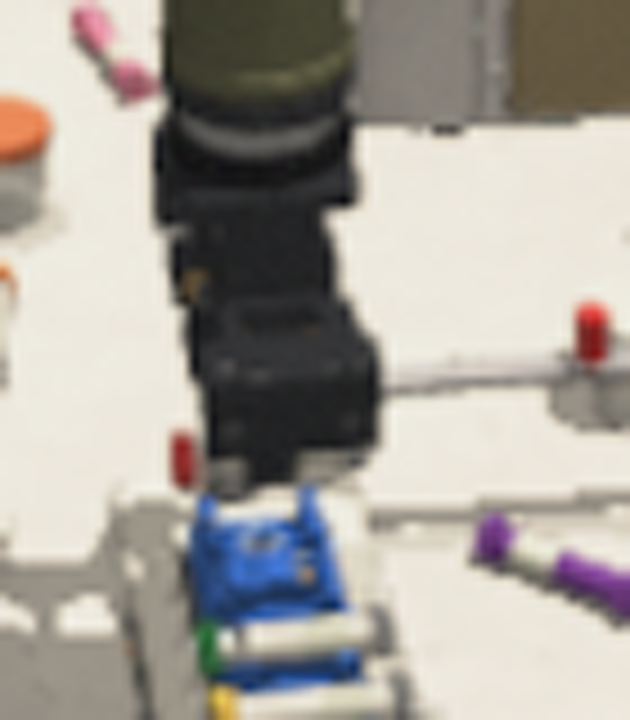

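{"method": "move_arm", "body": {
  "turn": [
    [0,0,0],
    [0,0,0],
    [0,0,0],
    [0,0,0],
    [0,0,0],
    [0,0,0],
    [0,0,0]
  ],
  "dp": [
    [-0.07,0.06,0.6],
    [0,0,0.6],
    [0,0,0.6],
    [0,0,0.4],
    [0,0,0.2],
    [0,0,0.07],
    [0,0,0]
  ],
  "jaw": [1,1,1,1,1,1,1]
}}

```text
clock: 39.12
tool_pos: [0.4977, 0.0122, 0.0661]
eef_rot: [-0.008, 1.0, -0.0, -0.0]
contact_force: [-0.3, -0.5, 0.6]
opening: 0.175
```

{"method": "move_arm", "body": {
  "turn": [
    [0,0,0],
    [0,0,0],
    [0,0,0]
  ],
  "dp": [
    [0,0,0.07],
    [0,0,0.04],
    [0,0,0]
  ],
  "jaw": [1,1,1]
}}

```text
clock: 39.37
tool_pos: [0.4983, 0.0114, 0.0642]
eef_rot: [-0.008, 1.0, -0.0, 0.001]
contact_force: [-0.5, -1.2, 3.5]
opening: 0.177
```

{"method": "move_arm", "body": {
  "turn": [
    [0,0,0],
    [0,0,0],
    [0,0,0],
    [0,0,0],
    [0,0,0],
    [0,0,0],
    [0,0,0],
    [0,0,0],
    [0,0,0]
  ],
  "dp": [
    [0,0,0.03],
    [0,0,0],
    [0,0,0],
    [0,0,0],
    [0,0,-0.4],
    [0,0,-0.8],
    [0,0,-0.8],
    [0,0,-0.8],
    [0,0,0]
  ],
  "jaw": [1,0.35,0.35,0.35,0.35,0.35,0.35,0.35,0.35]
}}

```text
clock: 40.12
tool_pos: [0.4995, 0.0126, 0.1355]
eef_rot: [-0.009, 1.0, 0.001, 0.003]
contact_force: [0.1, -0.4, -0.2]
opening: 0.326
```

```bash
python3 - <<'E'
from h import *
st()
plan([.3939,.2968,.13],82.1)
s=snap('side','s17'); crop(s,'s17c',260,205,320,265,10)
E
```

```text
{'clock': 40.1167, 'tool_pos': [0.4995, 0.0126, 0.1355], 'eef_rot': [-0.0087, 1.0, 0.0006, 0.0026], 'contact_force': [0.0729, -0.3831, -0.1851], 'opening': 0.326, 'q': [0.0872, 0.7097, -0.3303, 2.0343, 0.4872, 0.4673, 0.9804]}
theta -179.0 shift units [ 4.025 11.44   0.212] tilt 0.31
turn units [0.0009 0.0004 0.2747]  rows>= 14.088393103690569
```

View pics/s17c.png

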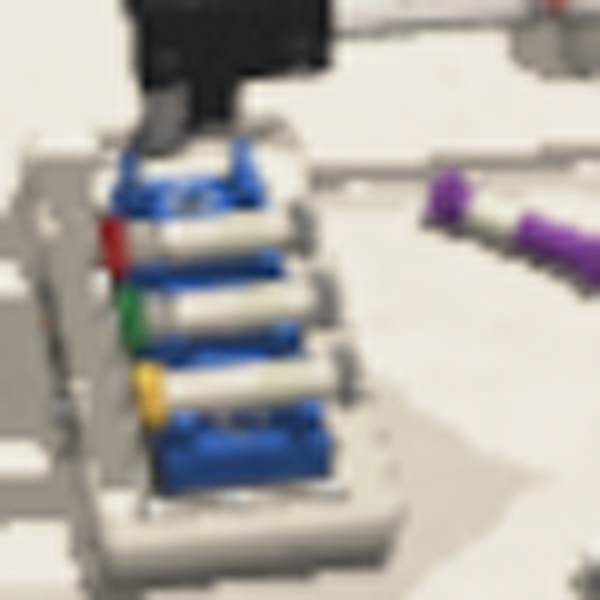

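{"method": "move_arm", "body": {
  "turn": [
    [0,0,0.0183],
    [0,0,0.0183],
    [0,0,0.0183],
    [0,0,0.0183],
    [0,0,0.0183],
    [0,0,0.0183],
    [0,0,0.0183],
    [0,0,0.0183],
    [0,0,0.0183],
    [0,0,0.0183]
  ],
  "dp": [
    [0,0,0],
    [0,0,0],
    [0,0,0],
    [0,0,0],
    [0,0,0],
    [0,0,0],
    [0,0,0],
    [0,0,0],
    [0,0,0],
    [0,0,0]
  ],
  "jaw": [0.1,0.1,0.1,0.1,0.1,0.1,0.1,0.1,0.1,0.1]
}}

```text
clock: 41.0
tool_pos: [0.4971, 0.0121, 0.1316]
eef_rot: [0.539, 0.843, -0.001, -0.001]
contact_force: [-0.6, 0.3, 0.1]
opening: 0.451
```

{"method": "move_arm", "body": {
  "turn": [
    [0,0,0.0183],
    [0,0,0.0183],
    [0,0,0.0183],
    [0,0,0.0183],
    [0,0,0.0183],
    [0,0,0]
  ],
  "dp": [
    [0,0,0],
    [0,0,0],
    [0,0,0],
    [0,0,0],
    [0,0,0],
    [0,0,0]
  ],
  "jaw": [0.1,0.1,0.1,0.1,0.1,0.1]
}}

```text
clock: 41.5
tool_pos: [0.4972, 0.0121, 0.1317]
eef_rot: [0.754, 0.656, -0.001, -0.0]
contact_force: [0.5, 1.0, -0.1]
opening: 0.452
```

```bash
python3 - <<'E'
from h import *
st()
plan([.3939,.2968,.10],82.1)
E
```

```text
{'clock': 41.5, 'tool_pos': [0.4972, 0.0121, 0.1317], 'eef_rot': [0.7545, 0.6563, -0.001, -0.0], 'contact_force': [0.5118, 0.9647, -0.0998], 'opening': 0.4518, 'q': [-0.181, 0.7084, 0.1029, 2.0508, -0.1728, 0.392, -0.0817]}
theta 82.04 shift units [10.708 -5.666  1.258] tilt 0.12
turn units [-0.0002  0.0002 -0.0002]  rows>= 0.008405606137049963
```

{"method": "move_arm", "body": {
  "turn": [
    [0,0,0],
    [0,0,0],
    [0,0,0],
    [0,0,0],
    [0,0,0],
    [0,0,0],
    [0,0,0],
    [0,0,0],
    [0,0,0],
    [0,0,0]
  ],
  "dp": [
    [0.97,-0.515,0],
    [0.97,-0.515,0],
    [0.97,-0.515,0],
    [0.97,-0.515,0],
    [0.97,-0.515,0],
    [0.97,-0.515,0],
    [0.97,-0.515,0],
    [0.97,-0.515,0],
    [0.97,-0.515,0],
    [0.97,-0.515,0]
  ],
  "jaw": [0.1,0.1,0.1,0.1,0.1,0.1,0.1,0.1,0.1,0.1]
}}

```text
clock: 42.33
tool_pos: [0.4022, 0.2707, 0.132]
eef_rot: [0.752, 0.659, -0.001, 0.0]
contact_force: [0.2, -0.2, 0.1]
opening: 0.45
```

{"method": "move_arm", "body": {
  "turn": [
    [0,0,0],
    [0,0,0],
    [0,0,0],
    [0,0,0],
    [0,0,0],
    [0,0,0]
  ],
  "dp": [
    [0.97,-0.52,0],
    [0,0,0.6],
    [0,0,0.6],
    [0,0,0.5],
    [0,0,0],
    [0,0,0]
  ],
  "jaw": [0.1,0.1,0.1,0.1,0.1,0.1]
}}

```text
clock: 42.83
tool_pos: [0.393, 0.295, 0.0894]
eef_rot: [0.753, 0.658, -0.001, 0.0]
contact_force: [-0.3, 0.9, 0.1]
opening: 0.449
```

```bash
python3 - <<'E'
from h import *
st()
plan([.3939,.2968,.005],82.1)
s=snap('side','s18'); crop(s,'s18c',225,165,295,225,10)
E
```

```text
{'clock': 42.8333, 'tool_pos': [0.393, 0.295, 0.0894], 'eef_rot': [0.753, 0.6581, -0.0011, 0.0001], 'contact_force': [-0.2594, 0.901, 0.1495], 'opening': 0.4488, 'q': [-0.8251, 0.7895, 0.1436, 2.0905, -0.3664, 0.2872, -0.5051]}
theta 82.31 shift units [0.08  0.03  3.378] tilt 0.13
turn units [-0.0002  0.0003  0.0006]  rows>= 0.029347788931252533
```

View pics/s18c.png

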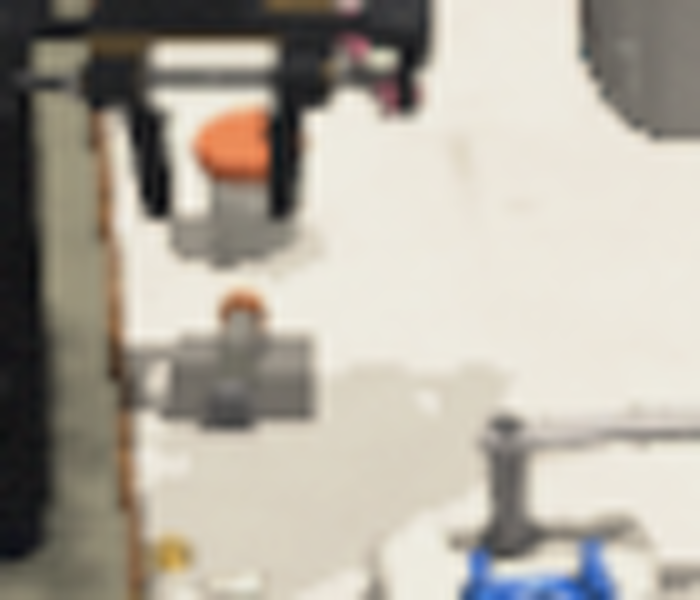

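{"method": "move_arm", "body": {
  "turn": [
    [0,0,0],
    [0,0,0],
    [0,0,0],
    [0,0,0],
    [0,0,0]
  ],
  "dp": [
    [0.08,0.02,0.7],
    [0,0,0.7],
    [0,0,0.6],
    [0,0,0.5],
    [0,0,0]
  ],
  "jaw": [0.1,0.1,0.1,0.1,0.1]
}}

```text
clock: 43.3
tool_pos: [0.3941, 0.297, 0.0267]
eef_rot: [0.753, 0.658, -0.001, -0.0]
contact_force: [0.4, -0.2, -0.4]
opening: 0.448
```

```bash
python3 - <<'E'
from h import *
st()
plan([.3939,.2968,.005],82.1)
s=snap('side','s19'); crop(s,'s19c',225,165,295,225,10)
E
```

```text
{'clock': 43.3, 'tool_pos': [0.3941, 0.297, 0.0267], 'eef_rot': [0.7534, 0.6575, -0.0009, -0.0001], 'contact_force': [0.4487, -0.1641, -0.3686], 'opening': 0.4483, 'q': [-0.782, 0.9108, 0.0707, 2.0965, -0.3891, 0.1482, -0.489]}
theta 82.22 shift units [-0.009 -0.004  0.866] tilt 0.1
turn units [-0.0002  0.0002  0.0003]  rows>= 0.01736838154680038
```

View pics/s19c.png

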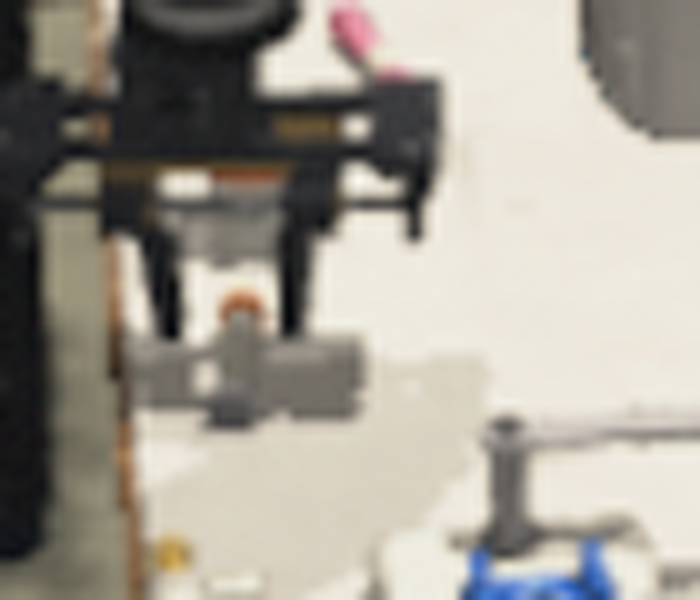

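{"method": "move_arm", "body": {
  "turn": [
    [0,0,0],
    [0,0,0],
    [0,0,0],
    [0,0,0],
    [0,0,0],
    [0,0,0],
    [0,0,0],
    [0,0,0],
    [0,0,0],
    [0,0,0]
  ],
  "dp": [
    [0,0,0.5],
    [0,0,0.3],
    [0,0,0.06],
    [0,0,0],
    [0,0,0],
    [0,0,0],
    [0,0,0],
    [0,0,0],
    [0,0,0],
    [0,0,0]
  ],
  "jaw": [0.1,0.1,0.1,0.1,1,1,1,1,1,1]
}}

```text
clock: 44.18
tool_pos: [0.3946, 0.2977, 0.0066]
eef_rot: [0.754, 0.657, 0.0, -0.0]
contact_force: [0.5, 0.6, 3.6]
opening: 0.177
```

{"method": "move_arm", "body": {
  "turn": [
    [0,0,0],
    [0,0,0],
    [0,0,0],
    [0,0,0],
    [0,0,0],
    [0,0,0],
    [0,0,0],
    [0,0,0]
  ],
  "dp": [
    [0,0,0],
    [0,0,-0.4],
    [0,0,-0.9],
    [0,0,-0.9],
    [0,0,-0.9],
    [0,0,-0.9],
    [0,0,-0.9],
    [0,0,0]
  ],
  "jaw": [1,1,1,1,1,1,1,1]
}}

```text
clock: 44.85
tool_pos: [0.3959, 0.2985, 0.1325]
eef_rot: [0.754, 0.657, 0.003, 0.0]
contact_force: [0.0, 0.6, 0.9]
opening: 0.172
```

```bash
python3 - <<'E'
from h import *
st()
plan([.4965,.056,.12],181)
E
```

```text
{'clock': 44.85, 'tool_pos': [0.3959, 0.2985, 0.1325], 'eef_rot': [0.7538, 0.6571, 0.003, 0.0001], 'contact_force': [0.0234, 0.6281, 0.9335], 'opening': 0.1724, 'q': [-0.8631, 0.7127, 0.2022, 2.065, -0.3523, 0.3897, -0.519]}
theta 82.17 shift units [-9.061  5.308  0.481] tilt 0.35
turn units [ 1.100e-03  1.000e-04 -2.745e-01]  rows>= 14.078945798563787
```

{"method": "move_arm", "body": {
  "turn": [
    [0,0,0],
    [0,0,0],
    [0,0,0],
    [0,0,0],
    [0,0,0],
    [0,0,0],
    [0,0,0],
    [0,0,0],
    [0,0,0],
    [0,0,0]
  ],
  "dp": [
    [-0.5,0.29,0],
    [-0.97,0.57,0],
    [-0.97,0.57,0],
    [-0.97,0.57,0],
    [-0.97,0.57,0],
    [-0.97,0.57,0],
    [-0.97,0.57,0],
    [-0.97,0.57,0],
    [-0.97,0.57,0],
    [-0.8,0.47,0]
  ],
  "jaw": [1,1,1,1,1,1,1,1,1,1]
}}

```text
clock: 45.68
tool_pos: [0.4954, 0.0527, 0.1285]
eef_rot: [0.754, 0.657, -0.0, 0.0]
contact_force: [0.4, 0.4, 0.5]
opening: 0.172
```

{"method": "move_arm", "body": {
  "turn": [
    [0,0,-0.0183],
    [0,0,-0.0183],
    [0,0,-0.0183],
    [0,0,-0.0183],
    [0,0,-0.0183],
    [0,0,-0.0183],
    [0,0,-0.0183],
    [0,0,-0.0183],
    [0,0,-0.0183],
    [0,0,-0.0183]
  ],
  "dp": [
    [0,0,0],
    [0,0,0],
    [0,0,0],
    [0,0,0],
    [0,0,0],
    [0,0,0],
    [0,0,0],
    [0,0,0],
    [0,0,0],
    [0,0,0]
  ],
  "jaw": [1,1,1,1,1,1,1,1,1,1]
}}

```text
clock: 46.52
tool_pos: [0.4948, 0.0549, 0.1284]
eef_rot: [0.272, 0.962, -0.0, -0.0]
contact_force: [-0.9, -1.2, -0.8]
opening: 0.171
```

{"method": "move_arm", "body": {
  "turn": [
    [0,0,-0.0183],
    [0,0,-0.0183],
    [0,0,-0.0183],
    [0,0,-0.0183],
    [0,0,-0.0183],
    [0,0,0],
    [0,0,0]
  ],
  "dp": [
    [0,0,0],
    [0,0,0],
    [0,0,0],
    [0,0,0],
    [0,0,0],
    [0,0,0],
    [0,0,0]
  ],
  "jaw": [1,1,1,1,1,1,1]
}}

```text
clock: 47.1
tool_pos: [0.4948, 0.0549, 0.1284]
eef_rot: [-0.007, 1.0, 0.0, -0.001]
contact_force: [-0.6, 1.0, -1.2]
opening: 0.174
```

```bash
python3 - <<'E'
from h import *
st()
plan([.4975,.056,.066],181)
s=snap('side','s20'); crop(s,'s20c',250,165,320,245,9)
E
```

```text
{'clock': 47.1, 'tool_pos': [0.4948, 0.0549, 0.1284], 'eef_rot': [-0.0071, 1.0, 0.0002, -0.0006], 'contact_force': [-0.6069, 1.0448, -1.1772], 'opening': 0.1736, 'q': [-0.0141, 0.7204, -0.3054, 2.0388, 0.4715, 0.4504, 0.9077]}
theta -179.19 shift units [-0.109  0.042  2.496] tilt 0.07
turn units [ 0.0001 -0.0002 -0.0005]  rows>= 0.026695490081616667
```

View pics/s20c.png

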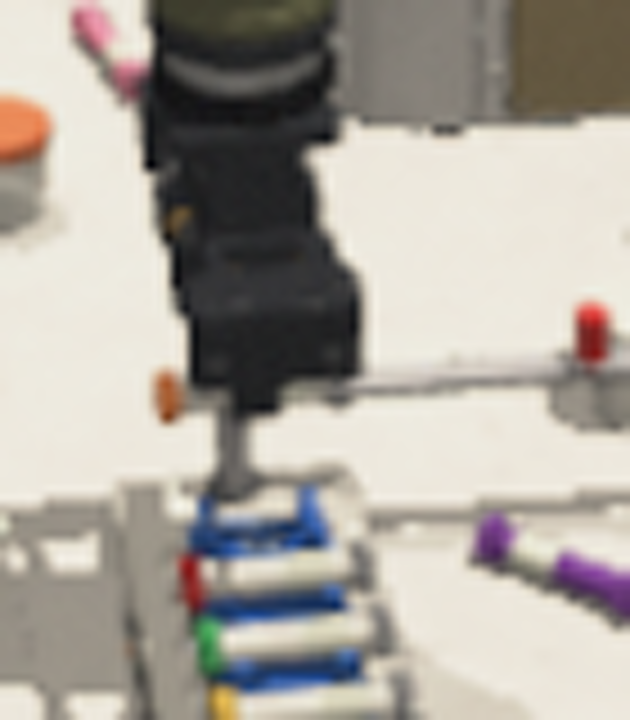

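{"method": "move_arm", "body": {
  "turn": [
    [0,0,0],
    [0,0,0],
    [0,0,0],
    [0,0,0],
    [0,0,0],
    [0,0,0],
    [0,0,0]
  ],
  "dp": [
    [-0.08,0.05,0.6],
    [0,0,0.6],
    [0,0,0.6],
    [0,0,0.4],
    [0,0,0.2],
    [0,0,0.07],
    [0,0,0]
  ],
  "jaw": [1,1,1,1,1,1,1]
}}

```text
clock: 47.73
tool_pos: [0.4972, 0.0563, 0.0668]
eef_rot: [-0.008, 1.0, -0.0, -0.0]
contact_force: [-0.2, 0.2, 0.5]
opening: 0.172
```

{"method": "move_arm", "body": {
  "turn": [
    [0,0,0],
    [0,0,0],
    [0,0,0]
  ],
  "dp": [
    [0,0,0.06],
    [0,0,0.04],
    [0,0,0]
  ],
  "jaw": [1,1,1]
}}

```text
clock: 47.98
tool_pos: [0.4978, 0.0556, 0.0652]
eef_rot: [-0.008, 1.0, -0.0, 0.001]
contact_force: [0.7, -1.8, 3.2]
opening: 0.168
```

{"method": "move_arm", "body": {
  "turn": [
    [0,0,0],
    [0,0,0],
    [0,0,0],
    [0,0,0],
    [0,0,0],
    [0,0,0],
    [0,0,0],
    [0,0,0],
    [0,0,0]
  ],
  "dp": [
    [0,0,0.04],
    [0,0,0],
    [0,0,0],
    [0,0,0],
    [0,0,-0.4],
    [0,0,-0.8],
    [0,0,-0.8],
    [0,0,-0.8],
    [0,0,0]
  ],
  "jaw": [1,0.35,0.35,0.35,0.35,0.35,0.35,0.35,0.35]
}}

```text
clock: 48.73
tool_pos: [0.4991, 0.0571, 0.1363]
eef_rot: [-0.009, 1.0, 0.001, 0.003]
contact_force: [0.5, 0.3, 0.5]
opening: 0.326
```

```bash
python3 - <<'E'
from h import *
st()
plan([.655,.127,.14])
s=snap('side','s21'); crop(s,'s21c',260,195,320,265,9)
E
```

```text
{'clock': 48.7333, 'tool_pos': [0.4991, 0.0571, 0.1363], 'eef_rot': [-0.0087, 1.0, 0.0009, 0.0027], 'contact_force': [0.4977, 0.2595, 0.4705], 'opening': 0.3255, 'q': [-0.0072, 0.7093, -0.3204, 2.0265, 0.4687, 0.4702, 0.9116]}
theta -179.0 shift units [-6.285  2.687 -0.11 ] tilt 0.32
```

View pics/s21c.png

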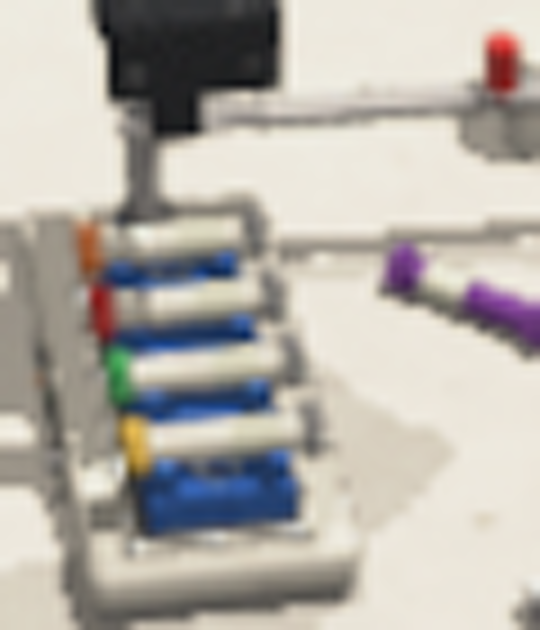

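{"method": "move_arm", "body": {
  "turn": [
    [0,0,0],
    [0,0,0],
    [0,0,0],
    [0,0,0],
    [0,0,0],
    [0,0,0],
    [0,0,0],
    [0,0,0],
    [0,0,0],
    [0,0,0]
  ],
  "dp": [
    [-0.8,0.345,-0.1],
    [-0.8,0.345,-0.1],
    [-0.8,0.345,-0.1],
    [-0.8,0.345,0],
    [-0.8,0.345,0],
    [-0.8,0.345,0],
    [-0.8,0.345,0],
    [-0.75,0.33,0],
    [0,0,0],
    [0,0,0]
  ],
  "jaw": [-0.2,-0.2,-0.2,-0.2,-0.2,-0.2,-0.2,-0.2,-0.2,-0.2]
}}

```text
clock: 49.62
tool_pos: [0.6541, 0.1282, 0.1392]
eef_rot: [-0.009, 1.0, -0.0, -0.001]
contact_force: [-0.4, -0.1, -0.5]
opening: 0.597
```

```bash
python3 - <<'E'
from h import *
st()
plan([.655,.127,.0885])
s=snap('side','s22'); crop(s,'s22c',270,165,340,225,10);t=snap('top','t22');crop(t,'t22c',230,150,330,245,6.5)
E
```

```text
{'clock': 49.6167, 'tool_pos': [0.6541, 0.1282, 0.1392], 'eef_rot': [-0.0091, 1.0, -0.0001, -0.0011], 'contact_force': [-0.3641, -0.0727, -0.5318], 'opening': 0.5965, 'q': [-0.0704, 0.881, -0.375, 1.5053, 0.3915, 0.8323, 1.0015]}
theta -178.96 shift units [-0.039 -0.047  2.028] tilt 0.12
```

View pics/s22c.png

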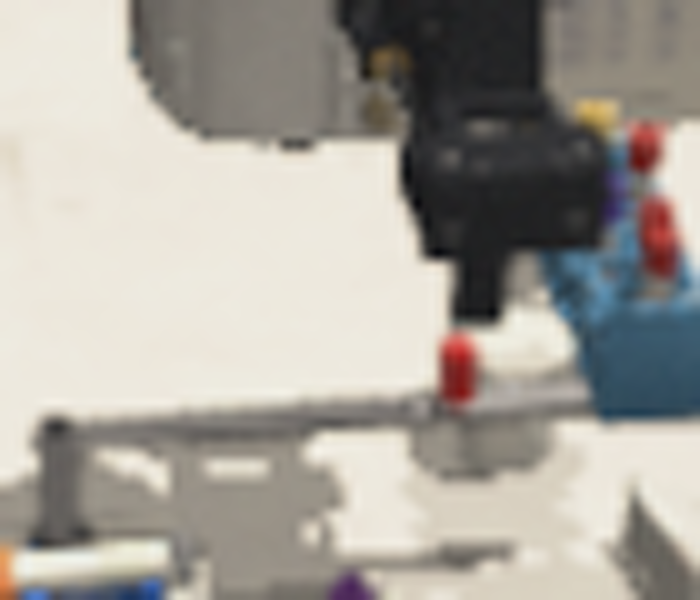

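View pics/t22c.png

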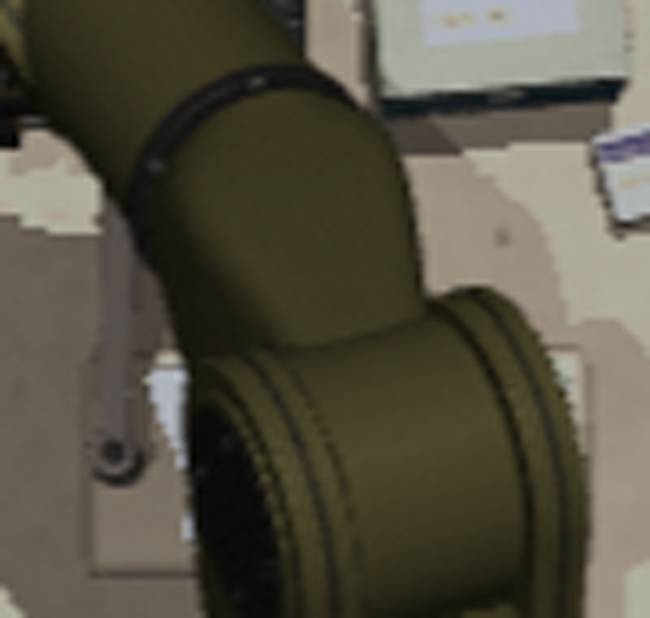

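```bash
python3 - <<'E'
from h import *
s=ld('s22')
u,v=cp(458,372,270,165,10); print(p2w(s,u,v,.0975)); print(w2p(s,[.654,.128,.1392]),w2p(s,[.655,.127,.0975]),u,v)
d=ld('t4'); u,v=cp(104,2,235,170,8); print(p2w(d,u,v,.105))
d=ld('t6'); u,v=cp(414,12,160,165,4.7); print(p2w(d,u,v,.105)); u,v=cp(411,258,160,165,4.7); print(p2w(d,u,v,.08))
E
```

```text
[0.65510471 0.12457407 0.0975    ]
[315.28839943 192.52083574] [315.20801355 201.40862029] 315.35 201.75
[0.64531345 0.12451652 0.105     ]
[0.65363172 0.12428663 0.105     ]
[0.49332971 0.12426491 0.08      ]
```

{"method": "move_arm", "body": {
  "turn": [
    [0,0,0],
    [0,0,0],
    [0,0,0],
    [0,0,0],
    [0,0,0],
    [0,0,0]
  ],
  "dp": [
    [-0.02,-0.1,0.5],
    [0,0,0.5],
    [0,0,0.5],
    [0,0,0.3],
    [0,0,0.2],
    [0,0,0]
  ],
  "jaw": [-0.2,-0.2,-0.2,-0.2,-0.2,-0.2],
  "newtons": 10
}}

```text
clock: 50.22
tool_pos: [0.6543, 0.125, 0.0891]
eef_rot: [-0.009, 1.0, -0.0, -0.001]
contact_force: [-0.7, -0.5, -0.5]
opening: 0.599
```

```bash
python3 - <<'E'
from h import *
st()
plan([.655,.125,.0885])
s=snap('side','s23'); crop(s,'s23c',270,165,340,225,10)
E
```

```text
{'clock': 50.2167, 'tool_pos': [0.6543, 0.125, 0.0891], 'eef_rot': [-0.0089, 1.0, -0.0003, -0.0014], 'contact_force': [-0.7276, -0.4929, -0.46], 'opening': 0.5992, 'q': [-0.0781, 0.9449, -0.3497, 1.5309, 0.4221, 0.7442, 0.9801]}
theta -178.98 shift units [-0.03   0.001  0.025] tilt 0.17
```

View pics/s23c.png

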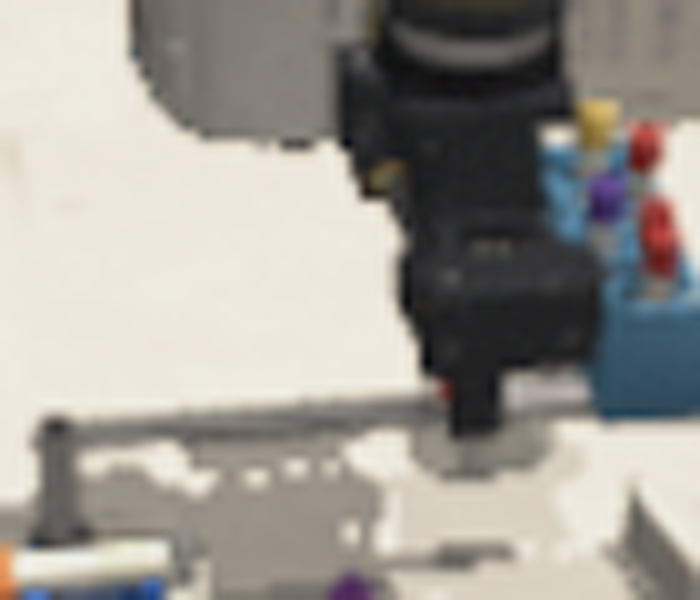

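{"method": "move_arm", "body": {
  "turn": [
    [0,0,0],
    [0,0,0],
    [0,0,0],
    [0,0,0],
    [0,0,0],
    [0,0,0],
    [0,0,0]
  ],
  "dp": [
    [0,0,0],
    [0,0,0],
    [0,0,0],
    [0,0,0],
    [0,0,0],
    [0,0,0],
    [0,0,0]
  ],
  "jaw": [1,1,1,1,1,1,1]
}}

```text
clock: 50.85
tool_pos: [0.6555, 0.1252, 0.0912]
eef_rot: [-0.009, 1.0, 0.0, 0.0]
contact_force: [0.7, -0.1, 1.9]
opening: 0.179
```

```bash
python3 - <<'E'
from h import *
st()
X=np.array([.4974,-.010]);y=.0175
post=X+.135*np.array([-np.sin(y),np.cos(y)])
s=r.get_state();M=R.from_quat(s['eef_rot']).as_matrix();p=np.array(s['tool_pos'])[:2]
w0=np.arctan2(p[0]-post[0],post[1]-p[1]); print(post,w0,np.hypot(*(p-post)))
prev=post+.16*np.array([np.sin(w0),-np.cos(w0)])
for w in np.linspace(w0,y,17)[1:]:
    q=post+.16*np.array([np.sin(w),-np.cos(w)]); print(np.round(M[:2,:2].T@(q-prev)/.025,2).tolist(),np.round(q,4)); prev=q
E
```

```text
{'clock': 50.85, 'tool_pos': [0.6555, 0.1252, 0.0912], 'eef_rot': [-0.0087, 1.0, 0.0, 0.0002], 'contact_force': [0.6962, -0.1404, 1.9445], 'opening': 0.1794, 'q': [-0.0779, 0.9424, -0.3502, 1.5294, 0.4219, 0.745, 0.9803]}
[0.49503762 0.12497933] 1.5721122814716872 0.16050931543673824
[0.04, -0.62] [0.6543 0.1097]
[0.1, -0.61] [0.6521 0.0943]
[0.16, -0.6] [0.6483 0.0792]
[0.22, -0.58] [0.6432 0.0645]
[0.27, -0.56] [0.6366 0.0505]
[0.33, -0.53] [0.6287 0.0371]
[0.38, -0.5] [0.6196 0.0245]
[0.42, -0.46] [0.6092 0.0129]
[0.46, -0.41] [0.5978 0.0024]
[0.5, -0.37] [ 0.5854 -0.007 ]
[0.53, -0.32] [ 0.5722 -0.0152]
[0.56, -0.26] [ 0.5583 -0.022 ]
[0.59, -0.21] [ 0.5437 -0.0274]
[0.6, -0.15] [ 0.5287 -0.0314]
[0.62, -0.09] [ 0.5133 -0.034 ]
[0.62, -0.03] [ 0.4978 -0.035 ]
```

{"method": "move_arm", "body": {
  "turn": [
    [0,0,0],
    [0,0,0],
    [0,0,0],
    [0,0,0],
    [0,0,0],
    [0,0,0],
    [0,0,0],
    [0,0,0]
  ],
  "dp": [
    [0.04,-0.62,0],
    [0.1,-0.61,0],
    [0.16,-0.6,0],
    [0.22,-0.58,0],
    [0.27,-0.56,0],
    [0.33,-0.53,0],
    [0.38,-0.5,0],
    [0.42,-0.46,0]
  ],
  "jaw": [1,1,1,1,1,1,1,1]
}}

```text
clock: 51.52
tool_pos: [0.6084, 0.01, 0.0911]
eef_rot: [-0.008, 1.0, -0.0, -0.0]
contact_force: [1.1, 1.5, 0.0]
opening: 0.178
```

```bash
python3 - <<'E'
from h import *
st()
s=snap('side','s24'); crop(s,'s24c',250,165,340,245,8)
E
```

```text
{'clock': 51.5167, 'tool_pos': [0.6084, 0.01, 0.0911], 'eef_rot': [-0.0075, 1.0, -0.0003, -0.0], 'contact_force': [1.064, 1.4951, 0.0494], 'opening': 0.1777, 'q': [0.1004, 0.882, -0.3458, 1.7231, 0.4687, 0.6195, 1.0701]}
```

View pics/s24c.png

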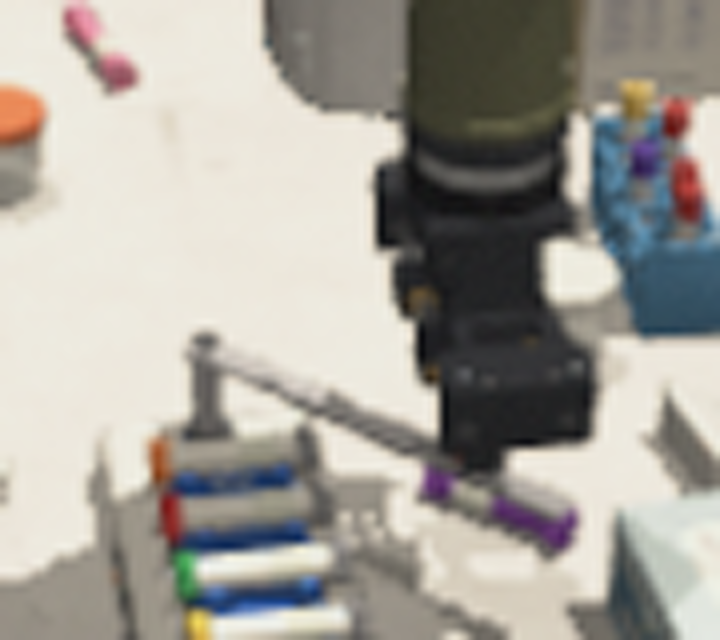

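{"method": "move_arm", "body": {
  "turn": [
    [0,0,0],
    [0,0,0],
    [0,0,0],
    [0,0,0],
    [0,0,0],
    [0,0,0],
    [0,0,0],
    [0,0,0],
    [0,0,0]
  ],
  "dp": [
    [0.46,-0.41,0],
    [0.5,-0.37,0],
    [0.53,-0.32,0],
    [0.56,-0.26,0],
    [0.59,-0.21,0],
    [0.6,-0.15,0],
    [0.62,-0.09,0],
    [0.4,0,0],
    [0,0,0]
  ],
  "jaw": [1,1,1,1,1,1,1,1,1]
}}

```text
clock: 52.32
tool_pos: [0.5005, -0.0362, 0.0911]
eef_rot: [-0.008, 1.0, -0.001, -0.002]
contact_force: [-1.2, -0.5, 0.0]
opening: 0.176
```

{"method": "move_arm", "body": {
  "turn": [
    [0,0,0],
    [0,0,0],
    [0,0,0],
    [0,0,0]
  ],
  "dp": [
    [0.15,0,0],
    [0.12,0,0],
    [0.1,0,0],
    [0,0,0]
  ],
  "jaw": [1,1,1,1]
}}

```text
clock: 52.65
tool_pos: [0.4985, -0.0362, 0.0912]
eef_rot: [-0.008, 1.0, -0.001, 0.004]
contact_force: [7.4, -6.0, -5.6]
opening: 0.176
```

{"method": "move_arm", "body": {
  "turn": [
    [0,0,0],
    [0,0,0],
    [0,0,0],
    [0,0,0],
    [0,0,0],
    [0,0,0],
    [0,0,0],
    [0,0,0],
    [0,0,0]
  ],
  "dp": [
    [0,0,0],
    [0,0,0],
    [0,0,0],
    [0,0,0],
    [0,0,-0.5],
    [0,0,-1],
    [0,0,-1],
    [0,0,-1],
    [0,0,-1]
  ],
  "jaw": [0,0,0,0,0,0,0,0,0]
}}

```text
clock: 53.4
tool_pos: [0.4937, -0.034, 0.2045]
eef_rot: [-0.009, 1.0, 0.0, -0.001]
contact_force: [0.5, -0.2, -0.6]
opening: 0.503
```

{"method": "move_arm", "body": {
  "turn": [
    [0,0,0],
    [0,0,0],
    [0,0,0],
    [0,0,0],
    [0,0,0],
    [0,0,0],
    [0,0,0],
    [0,0,0],
    [0,0,0],
    [0,0,0]
  ],
  "dp": [
    [0,1,0],
    [0,1,0],
    [0,1,0],
    [0,1,0],
    [0,1,0],
    [0,1,0],
    [0,1,0],
    [0,1,0],
    [0,1,0],
    [0,1,0]
  ],
  "jaw": [0,0,0,0,0,0,0,0,0,0]
}}

```text
clock: 54.23
tool_pos: [0.4892, 0.2169, 0.2033]
eef_rot: [-0.009, 1.0, -0.0, -0.0]
contact_force: [0.7, 0.0, -0.2]
opening: 0.5
```

```bash
python3 - <<'E'
from h import *
st()
s=snap('side','s25'); crop(s,'s25c',250,195,320,265,9);t=snap('top','t25');crop(t,'t25c',235,195,330,245,8)
E
```

```text
{'clock': 54.2333, 'tool_pos': [0.4892, 0.2169, 0.2033], 'eef_rot': [-0.0092, 1.0, -0.0001, -0.0004], 'contact_force': [0.748, 0.0089, -0.221], 'opening': 0.4998, 'q': [-0.2603, 0.6413, -0.3973, 1.8678, 0.3648, 0.7052, 0.7214]}
```

View pics/s25c.png

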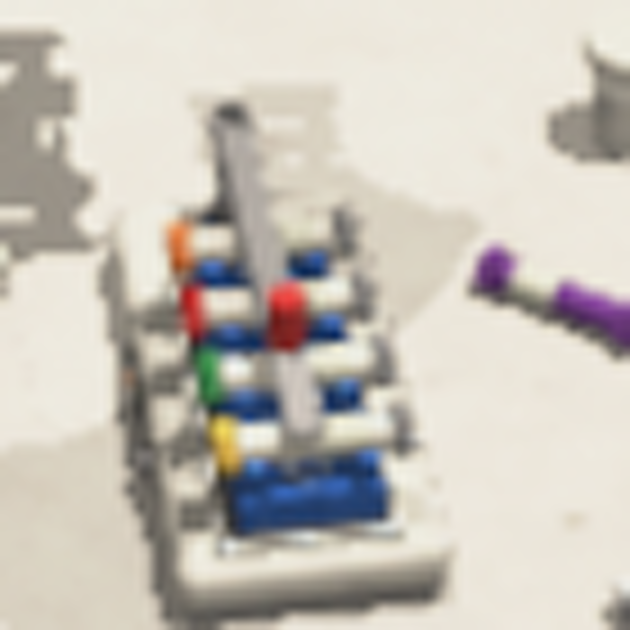

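View pics/t25c.png

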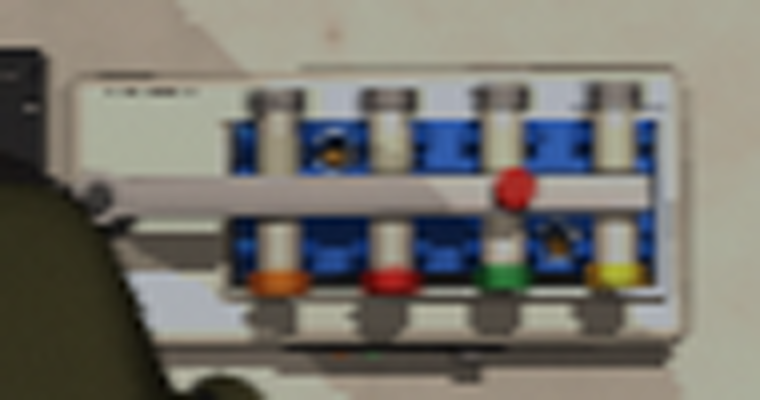

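```bash
python3 - <<'E'
from h import *
t=ld('t25'); C=lambda x,y:cp(x,y,235,195,8)
X=np.array([.4974,-.010]);y=.0175;c,n=np.cos(y),np.sin(y);Ri=np.array([[c,n],[-n,c]])
for k,a,b in(('or',(279,282),(276,104)),('re',(390,281),(389,101)),('gr',(501,275),(501,98)),('ye',(615,274),(613,97))):
    A=Ri@(p2w(t,*C(*a),.068)[:2]-X);B=Ri@(p2w(t,*C(*b),.068)[:2]-X); print(k,np.round((A+B)/2*1000,1),np.round(np.linalg.norm(A-B)*1000,1),np.round(np.arctan2((B-A)[1],(B-A)[0]),3))
K=Ri@(p2w(t,*C(515,188),.105)[:2]-X);P=Ri@(p2w(t,*C(97,195),.082)[:2]-X);print(K,P,np.arctan2(K[0]-P[0],P[1]-K[1]),np.arctan2(K[0],.135-K[1]))
a=p2w(t,*C(200,196),.0845);b=p2w(t,*C(640,192),.0845);print('strap dir',np.arctan2((b-a)[0],-(b-a)[1])-y)
E
```

```text
or [ 1.8 65.4] 70.0 0.015
re [ 2.5 21.6] 70.7 0.002
gr [  4.1 -22.1] 69.6 -0.007
ye [  4.4 -66.3] 69.6 0.002
[ 0.00015884 -0.02583034] [-0.00013843  0.13535356] 0.0018442375486965193 0.0009875937971839121
strap dir 0.006833792613320032
```

View pics/t25.png

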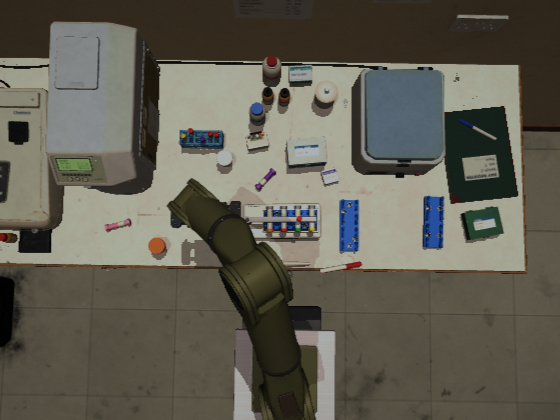

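```bash
python3 - <<'E'
from h import *
print(r.finish_job())
E
```

```text
the job is handed in; nothing more can be done
None
```

The rocker is ready to run and the job is handed in; it took about 54 s of the 210 s allowed.

**What I did:**
- I swung the strap open.
- The studs on the rocker form pattern b, so I fitted cradle_b, the middle of the three cradles, flat over all four studs.
- I laid orange, red, green and yellow in beds 1 to 4, in that order.
- I swung the strap back against its stop and moved the arm clear.

**Last checks:**
- **Cradle:** I judged it seated by the contact force at about the expected height. After release, brass showed in all four holes; two were still visible in the last picture.
- **Tubes:** their middles measured 2 to 4.5 mm from the bed points, mostly shifted along the tube. They were in line within 0.015 rad, and both limits (10 mm and 0.1 rad) are met.
- **Strap:** it measured about 0.00 to 0.01 rad, against a limit of 0.08.
- **Bystanders:** I saw no sign that any of them moved. The pipette was mostly hidden by the arm in the last overhead picture, so I couldn't confirm it there.
- **Disagreements:** the two cameras differed by 1 to 2 mm. No check failed.

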